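# Hang core tubes to drip over the trough

### The arm

A 6-joint arm with a two-finger parallel gripper is mounted at the origin on the work surface. World frame = base frame: x ahead of the robot, y to its left, z up, the work surface at z = 0. Lengths are in mm, angles in degrees, forces in N, time in s.
With the tool pointing down it reaches from about 300 to 850 mm from the base axis. Payload 4.2 kg.
Tool frame: the origin (TCP) lies at the very end of the fingers, on their centre line; the grasp point (between the pads) lies 19 mm behind it; z points along the fingers, y is the line along which they close (so a half turn about z gives the same grasp; the last joint's range is limited). The gripper opens to 91 mm and grips with 3 to 60 N. Pads are 32 mm wide; open, the fingers measure 118 mm over their backs; the gripper's body (76 mm by 178 mm) begins 60 mm behind the grasp point.
Start: joints at [72.307, 18.312, 89.639, -0, 72.044, -1.146], TCP at [163.763, 551.203, 213.976] pointing down, gripper open.
Joint ranges: [-177.97, 177.97], [-48.28, 115.42], [12.27, 149.76], [-77.06, 257.06], [2.81, 150.46], [-146.56, 146.56]. Speed limits (degrees/s): [147.25, 147.25, 180, 180, 180, 180].

### API

Orientations are given as [roll, pitch, yaw] about the fixed x, y, z axes, in that order (R = Rz(yaw) Ry(pitch) Rx(roll)).
In Python, from workcell import env, eyes gives the robot as it stands.
- The arm moves only by the tool send_rows, never from a script. Its argument "targets" is text: rows parted by semicolons, each of 7 numbers parted by spaces: the shift along the tool's x, y, z in m, then the turn, a rotation vector about the tool's x, y, z in degrees, then the opening in per cent of the stroke, from 0 (shut) to 100 (fully open). A call has 1 to 12 rows; each row is the pose to reach, as a shift and turn from the pose commanded when the call began, along the tool's axes at that moment; what a row does not reach only later rows make up. A row lasts 1/12 s, in which the tool goes at most 41.7 mm and 7.16 degrees, less where a joint would pass 70% of its speed; a pose out of reach is approached as far as the arm can. A call with a gripper value outside its range is refused whole. The fingers move at their own pace and stop on an object; "grip_force" is the grip in N (left out, the last holds). Time passes only in rows, so rows that repeat a pose let the fingers close. It gives the time, the measured TCP pose, the force, the opening and the grip force at its end, in the units of the state.
- env.state(): the state, without advancing time (a new reading comes with each control period).
- eyes.grab_frame(name): name is "side" or "top"; returns a dict with "image" (480x640x3 uint8, blue, green, red), "fovy" (degrees; the focal length in pixels is half the picture's height over the tangent of half this angle, whatever the lens; pixels are square), "cx", "cy" (the principal point, pixels), "eye" and "attitude" of the camera in the world. Camera axes: x right, y up, looking along -z (the intrinsics and any distortion apply to the point x, -y, -z); pixel columns grow to the right and rows downward; lengths in mm; the calibration is good to about 2 mm. A picture is of the moment at which its call begins. There is no depth.
- env.job_done(): hands the job in; it is judged then, once.
The state is a dict: "time_s": time; "qpos": joint angles; "qvel": joint speeds; "effort": joint torques, N m; "ee_pos": TCP position; "ee_rot": TCP orientation; "force": force on the tool from outside, world axes, zero at the start; "torque": the same for the moment, N m; "gripper_width": finger opening in mm; "gripper_force": force on a finger pad.
Only numpy, scipy, OpenCV 4.12 (cv2) and the standard library are available. Lean on these libraries where they do the work, as an engineer would, in place of code of your own. Each camera call takes 0.05 s, during which the arm holds its last target. There are 200 camera calls.

### The job

Creep the heavy steel drip trough home under the hooks, flat on the table and against the rack's foot bar, by pushing its two near corners in turn: keep it roughly square to the rack and keep off its glass tap. Then hang every core tube that has a bail on a hook of its own, entering each hook from its open side and lowering the bail into the throat so the tube hangs upright and still. Leave the other glassware, the bare tube and the block where they are.

Things in the scene. Friction and masses are not known exactly. Their poses are not given: they have to be found in the camera images.
- rack: fixed drip rack, 520 mm wide. Origin on the table below the middle hook; x away from the robot, y to the left along it, z up. Its foot bar, 50 mm high, near face at x = +58 mm, is the trough's stop; two uprights (x 74 to 96 mm, y = +-235 mm) carry a beam 160 to 182 mm high. Three hooks of 8 mm rod, 140 mm apart, on arms that rise from the beam and come forward at 260 mm height 45 mm left of each hook
- trough: loose open drip trough of sheet steel, 110 mm deep (x), 400 mm wide (y), 40 mm high, about 1.2 kg; origin under its centre, x away from the robot, y along its length. Fully home its far side touches the rack's foot bar, and its centre lies 3 mm beyond the rack's origin in the rack's x
- tap: glass drain tap in the middle of the trough's near side (moves with it), 26 mm long towards the robot, 22 mm wide, up to 36 mm above the table; origin where it leaves the trough, 17 mm above the trough's underside; fragile
- tubeA_grip (a point): core tube A (may be absent): sealed clear tube with dark sediment, black caps, 0.35 kg, 56 mm wide, foot 70 mm wide, lid top 100 mm up, steel bail over it, on the bail's peak a black grip block 24 mm (x) by 26 mm (y) by 44 mm high. This point: centre of the block, 199 mm above the foot's underside; total height 221 mm; z is the tube's axis, x lies in the bail's plane
- tubeA_bail (a point): rod centre at the peak of tube A's bail, 174 mm above the foot's underside, 25 mm below the grip block's centre. The bail is an arch of 8 mm rod in the tube's x-z plane, its top an inverted V sloping 31 mm down to each side, legs at x = +-26 mm, free window 44 mm wide, 69 mm high under the peak and 39 mm at the sides
- tubeB_grip (a point): core tube B (may be absent): sealed clear tube with dark sediment, black caps, 0.35 kg, 56 mm wide, foot 70 mm wide, lid top 100 mm up, steel bail over it, on the bail's peak a black grip block 24 mm (x) by 26 mm (y) by 44 mm high. This point: centre of the block, 199 mm above the foot's underside; total height 221 mm; z is the tube's axis, x lies in the bail's plane
- tubeB_bail (a point): rod centre at the peak of tube B's bail, 174 mm above the foot's underside, 25 mm below the grip block's centre. The bail is an arch of 8 mm rod in the tube's x-z plane, its top an inverted V sloping 31 mm down to each side, legs at x = +-26 mm, free window 44 mm wide, 69 mm high under the peak and 39 mm at the sides
- tubeC_grip (a point): core tube C (may be absent): sealed clear tube with dark sediment, black caps, 0.35 kg, 56 mm wide, foot 70 mm wide, lid top 100 mm up, steel bail over it, on the bail's peak a black grip block 24 mm (x) by 26 mm (y) by 44 mm high. This point: centre of the block, 199 mm above the foot's underside; total height 221 mm; z is the tube's axis, x lies in the bail's plane
- tubeC_bail (a point): rod centre at the peak of tube C's bail, 174 mm above the foot's underside, 25 mm below the grip block's centre. The bail is an arch of 8 mm rod in the tube's x-z plane, its top an inverted V sloping 31 mm down to each side, legs at x = +-26 mm, free window 44 mm wide, 69 mm high under the peak and 39 mm at the sides
- tubeD_grip (a point): core tube D (may be absent): sealed clear tube with dark sediment, black caps, 0.35 kg, 56 mm wide, foot 70 mm wide, lid top 100 mm up, steel bail over it, on the bail's peak a black grip block 24 mm (x) by 26 mm (y) by 44 mm high. This point: centre of the block, 199 mm above the foot's underside; total height 221 mm; z is the tube's axis, x lies in the bail's plane
- tubeD_bail (a point): rod centre at the peak of tube D's bail, 174 mm above the foot's underside, 25 mm below the grip block's centre. The bail is an arch of 8 mm rod in the tube's x-z plane, its top an inverted V sloping 31 mm down to each side, legs at x = +-26 mm, free window 44 mm wide, 69 mm high under the peak and 39 mm at the sides
- hook_left (a point): left hook: where a bail's peak (rod centre) lies when it rests in this throat, 242 mm above the table, 12 mm above the hook rod's centre. Axes as the rack. The throat has a 16 mm flat bottom; the rod runs along y, rising 30 mm to its arm on the left (+y) and to an upturned tip on the right, 26 mm to -y, top 264 mm high: the mouth opens to -y
- hook_middle (a point): middle hook: where a bail's peak (rod centre) lies when it rests in this throat, 242 mm above the table, 12 mm above the hook rod's centre. Axes as the rack. The throat has a 16 mm flat bottom; the rod runs along y, rising 30 mm to its arm on the left (+y) and to an upturned tip on the right, 26 mm to -y, top 264 mm high: the mouth opens to -y
- hook_right (a point): right hook: where a bail's peak (rod centre) lies when it rests in this throat, 242 mm above the table, 12 mm above the hook rod's centre. Axes as the rack. The throat has a 16 mm flat bottom; the rod runs along y, rising 30 mm to its arm on the left (+y) and to an upturned tip on the right, 26 mm to -y, top 264 mm high: the mouth opens to -y
- beaker: glass beaker, 72 mm wide, 95 mm high; a bystander; origin at the centre of its underside
- jar: amber glass jar, 64 mm wide, 90 mm high; a bystander; origin at the centre of its underside
- baretube: capped core tube without a bail, 62 mm wide, 129 mm high; does not belong on the rack; a bystander; origin at the centre of its underside
- block: grey block, 80 x 60 x 35 mm; a bystander; origin at the centre of its underside
- dish: shallow glass dish, 100 mm wide, 20 mm high; a bystander; origin at the centre of its underside
Not all that is in view belongs to the job. What is shaped like the part that bears tubeD_grip but purple is not meant.

How it is judged:
By the outcome, as a careful person would: the job done as asked, in the order asked, and still so for the second after the job is handed in, with the robot touching nothing.
Of tubeA, tubeB, tubeC, tubeD only 2 to 3 are there at a start; the rules pass over those that are not, and their reading is None.
At some moment in a run one of tubeA, tubeB, tubeC, tubeD may be knocked a few centimetres aside while the robot is not near it.
Once in a run the grip may slacken for a moment while it holds something.
It also fails if it takes over 200 s, if anything falls off the work surface, if the arm or the gripper's body presses on something with over 40 N, if the wrist force passes 120 N, or if a joint passes its speed limit or range.

## Working session

There is one attempt and no reset: what is moved stays moved. The work goes in short steps, Python scripts to look and compute and a tool call to move; the robot and the scene stay as the last step left them, time stands still between calls to the robot, and variables do not carry over. Pictures are saved under pics/ and viewed, at most 14 in all, crops included, and the job is handed in when it is done.

Besides the shell and the picture viewer there is one more tool, called after "Call:" as name(argument=value, ...) on one line, values as JSON. send_rows: Moves the arm, as the interface text tells. Its arguments: {"type":"object","properties":{"targets":{"type":"string"},"grip_force":{"type":"number"}},"required":["targets"]}

```bash
mkdir -p pics; ls; python3 - <<'E'
from workcell import env, eyes
import cv2
print(env.state())
for n in("side","top"):
    f=eyes.grab_frame(n); cv2.imwrite(f"pics/{n}0.png",f["image"]); print({k:v for k,v in f.items() if k!="image"})
E
```

```text
pics
{'time_s': 0.0, 'qpos': array([ 7.23065465e+01,  1.83515978e+01,  8.97070561e+01, -8.60488026e-05,
        7.20437849e+01, -1.14565608e+00]), 'qvel': array([-0.05543073,  0.05298252,  0.02900143,  0.02806697,  0.05931722,
       -0.00767408]), 'effort': array([-2.05276454e-03, -4.12457263e+01, -2.31967860e+01,  7.24634947e-02,
        4.57800063e-02, -1.53965684e-04]), 'ee_pos': array([163.61037438, 550.69816572, 213.11631514]), 'ee_rot': array([-1.79897580e+02, -1.96638071e-03,  1.63452227e+02]), 'force': array([-0.10999588, -0.1817958 , -0.73658847]), 'torque': array([ 0.04347935, -0.03832087,  0.01095727]), 'gripper_force': 0.0, 'gripper_width': 91.28754758792495}
{'fovy': 55.59941243734835, 'cx': 316.4991557874181, 'cy': 237.17707112735943, 'eye': array([-112.61722781, -818.82109614, 1281.91423255]), 'attitude': array([ 41.73289702,   0.09498377, -37.25742841])}
{'fovy': 45.61181012204369, 'cx': 312.20582993622565, 'cy': 238.9423265099922, 'eye': array([ 1.25704777e+02, -1.71376264e+00,  1.80529446e+03]), 'attitude': array([ 1.19007347e+01,  1.77058029e-02, -9.28273604e+01])}
```

View pics/side0.png

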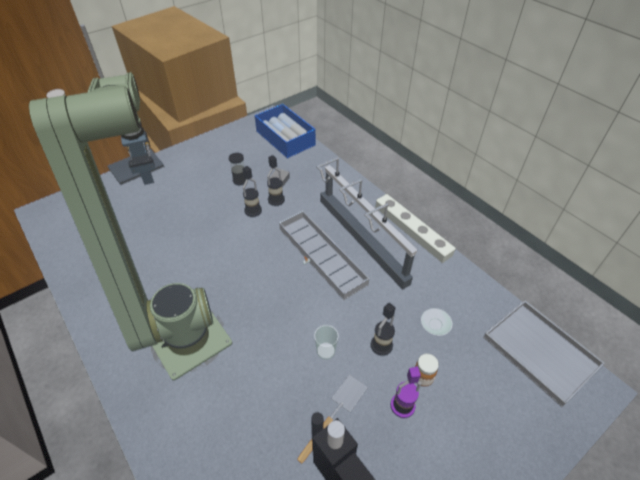

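View pics/top0.png

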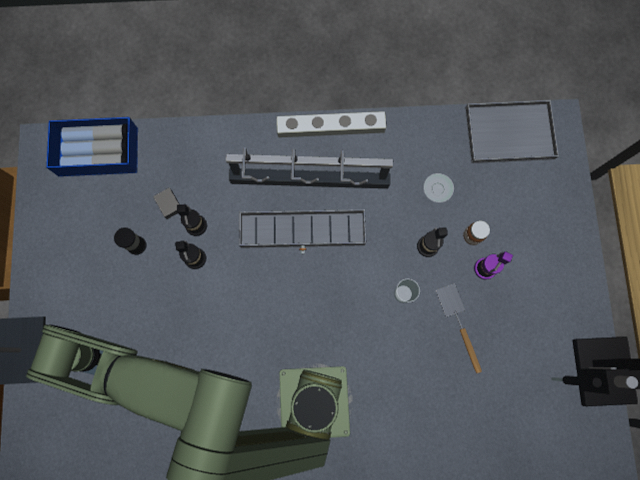

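```bash
cat > h.py <<'E'
import numpy as np, cv2
from scipy.spatial.transform import Rotation as Ro
from scipy.optimize import least_squares
CAM={}
def cams():
    from workcell import eyes
    for n in("side","top"): CAM[n]=eyes.grab_frame(n)
    return CAM
def proj(P,c):
    P=np.atleast_2d(P); R=Ro.from_euler('xyz',c["attitude"],degrees=True).as_matrix()
    q=(P-c["eye"])@R; f=240/np.tan(np.radians(c["fovy"]/2))
    return np.c_[c["cx"]+f*q[:,0]/-q[:,2], c["cy"]-f*q[:,1]/-q[:,2]]
def ray(p,c):
    f=240/np.tan(np.radians(c["fovy"]/2)); R=Ro.from_euler('xyz',c["attitude"],degrees=True).as_matrix()
    return R@np.array([(p[0]-c["cx"])/f,-(p[1]-c["cy"])/f,-1.])
def onz(p,c,z):
    d=ray(p,c); return c["eye"]+d*(z-c["eye"][2])/d[2]
def tri(pt,ps,ct,cs):
    A=[];b=[]
    for p,c in((pt,ct),(ps,cs)):
        d=ray(p,c); d/=np.linalg.norm(d); M=np.eye(3)-np.outer(d,d); A.append(M); b.append(M@c["eye"])
    A=np.vstack(A);b=np.hstack(b); x=np.linalg.lstsq(A,b,rcond=None)[0]
    return x,np.linalg.norm(A@x-b)
def crop(c,x,y,w,h,s):
    im=cv2.resize(c["image"][y:y+h,x:x+w],None,fx=s,fy=s,interpolation=cv2.INTER_CUBIC)
    for k in range(0,w,10): cv2.line(im,(int((k+.5)*s),0),(int((k+.5)*s),10 if k%50 else 18),(0,255,255),1); cv2.putText(im,str(x+k),(int((k+.5)*s)+1,28),0,.32,(0,255,255),1)
    for k in range(0,h,10): cv2.line(im,(0,int((k+.5)*s)),(8,int((k+.5)*s)),(0,255,255),1); cv2.putText(im,str(y+k),(10,int((k+.5)*s)+4),0,.32,(0,255,255),1)
    return im
E
python3 - <<'E'
from h import *
import pickle
c=cams(); pickle.dump(c,open("c0.pkl","wb")); t,s=c["top"],c["side"]
cv2.imwrite("pics/a1.png",crop(t,222,140,180,122,4.4))
cv2.imwrite("pics/a2.png",np.hstack([crop(t,150,170,66,100,6),crop(t,405,215,66,100,6)]))
cv2.imwrite("pics/a3.png",crop(s,272,150,150,150,4))
cv2.imwrite("pics/a4.png",np.hstack([crop(s,230,145,66,80,6),crop(s,355,290,66,80,6)]))
# check: gripper TCP projection and axes sanity
for n in c: print(n,proj([[0,0,0],[163,551,213],[550,0,0]],c[n]).round(1))
E
```

```text
side [[188.5 337.5]
 [147.2 174.3]
 [325.8 255.7]]
top [[313.9 401.3]
 [109.8 355.5]
 [305.4 225.9]]
```

View pics/a1.png

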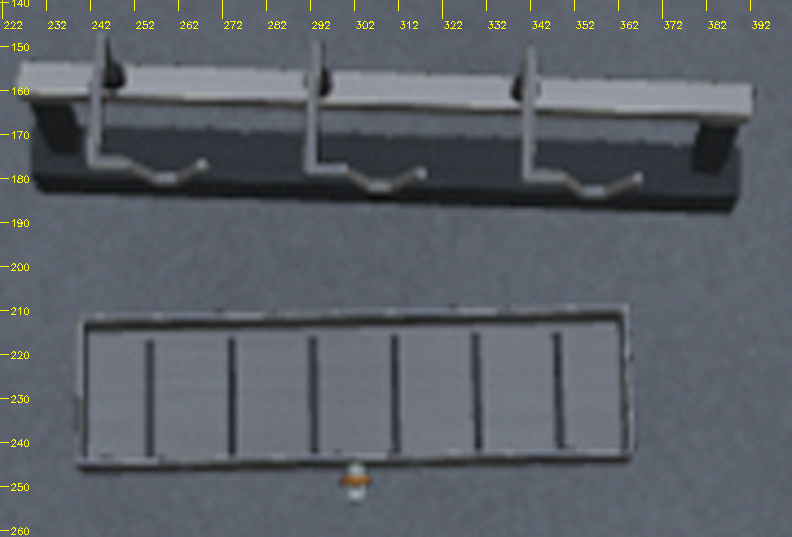

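View pics/a2.png

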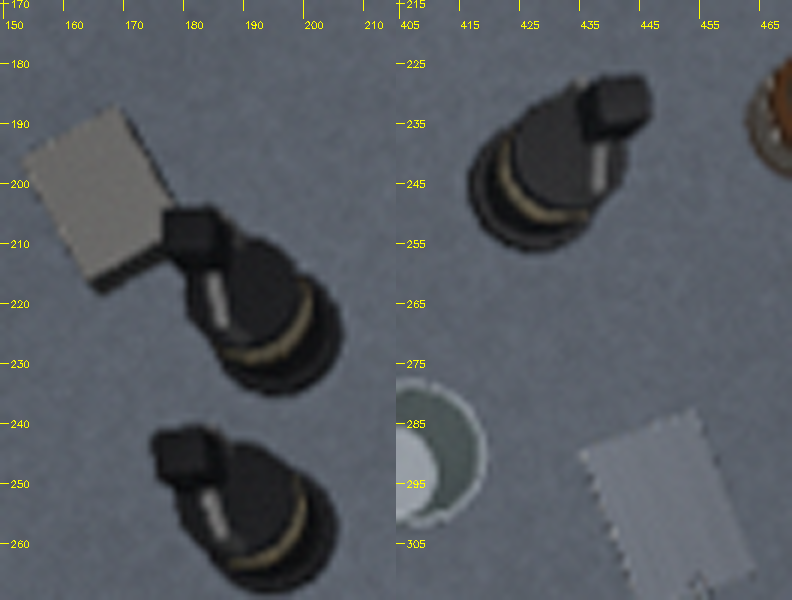

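View pics/a3.png

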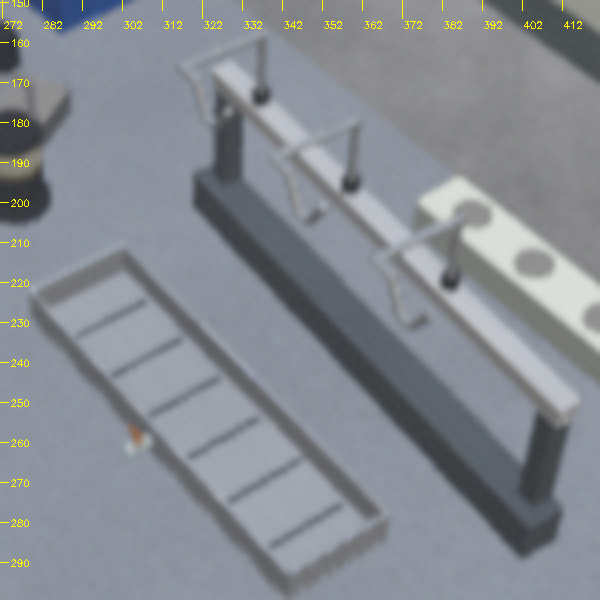

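View pics/a4.png

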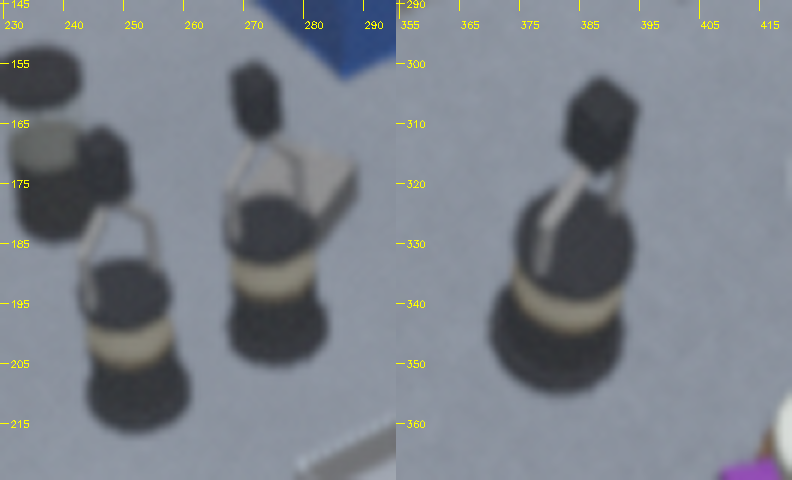

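```bash
cat > fit.py <<'E'
from h import *
import pickle
c=pickle.load(open("c0.pkl","rb")); T,S=c["top"],c["side"]
def cv(l,x,y,s): return [(a[0]/s+x-.5,a[1]/s+y-.5) for a in l]
def fit(pts,x0,zfree=True):
    def w(v,P): return Ro.from_euler('z',v[2],degrees=True).apply(P)+[v[0],v[1],v[3] if zfree else 0]
    def r(v): return np.concatenate([(proj(w(v,np.array(P,float)),cam)-np.array(px)).ravel() for cam,P,px in pts])
    o=least_squares(r,x0,loss='soft_l1'); print(o.x.round(1)); print(r(o.x).reshape(-1,2).round(1).tolist()); return o.x
if __name__=="__main__":
    P=[(0,140*k,230) for k in(1,0,-1)]+[(0,140*k-26,260) for k in(1,0,-1)]+[(0,140*k+45,260) for k in(1,0,-1)]+[(58,260,0),(58,-260,0)]
    t=cv([(166,180),(380,189),(595,193),(203,163),(421,173),(638,178),(92,163),(309,170),(526,179),(44,191),(732,212)],222,140,4.4)
    s=cv([(213,122),(310,220),(410,325),(229,108),(322,208),(424,318),(185,68),(278,157),(380,260),(197,203),(523,557)],272,150,4)
    print("rack");fit([(T,P,t),(S,P,s)],[650,0,0,0])
    P=[(-55,200,40),(-55,-200,40),(55,200,40),(55,-200,40)]
    t=cv([(78,460),(630,455),(80,318),(626,306)],222,140,4.4); s=cv([(32,297),(292,573),(124,248),(386,517)],272,150,4)
    print("trough");fit([(T,P,t),(S,P,s)],[540,0,0,0])
    B=[(0,0,199),(0,0,3)]
    for n,x0,t,s,off in(("P",[560,400,60,0],[(197,237),(277,330),(213,272),(222,325)],[(256,100),(277,330),(230,190),(237,238),(297,160)],(150,170,230,145)),
      ("Q",[450,400,60,0],[(188,457),(272,530),(205,490),(224,537)],[(104,167),(138,395),(82,250),(92,310),(150,215)],(150,170,230,145)),
      ("R",[500,-400,45,0],[(219,107),(139,185),(204,145),(202,192)],[(204,125),(161,335),(151,220),(145,272),(228,160)],(405,215,355,290))):
        t=cv(t,off[0],off[1],6); s=cv(s,off[2],off[3],6)
        L=[(-26,0,143),(-26,0,100)]
        print(n,"grip tri",[np.round(q,1) for q in tri(t[0],s[0],T,S)]); 
        for yaw in (0,45,90,135):
            x0[2]=yaw; fit([(T,B+L,t),(S,B+L+[(26,0,143)],s)],x0)
E
python3 fit.py
```

```text
rack
[627.5 -13.8  -4.9  -1.7]
[[0.3, -0.6], [0.1, -1.0], [-0.2, -0.3], [0.1, 0.3], [-0.1, -0.3], [-0.0, 0.3], [0.3, -0.5], [0.3, -0.4], [0.4, -0.8], [-1.0, 0.3], [0.1, 0.9], [-0.1, 0.1], [-1.3, -0.9], [-0.8, -0.9], [0.2, 1.2], [0.7, 0.2], [1.8, -0.6], [-0.0, -0.1], [-0.7, 0.4], [-1.0, 0.0], [-0.9, 1.2], [-0.3, 1.7]]
trough
[540.5  11.9  -1.7  -9.9]
[[-0.3, 0.9], [0.3, -0.4], [-0.5, -0.4], [-0.1, -0.0], [-0.5, -0.5], [-0.7, 1.8], [0.5, -0.2], [1.4, 0.2]]
P grip tri [array([570.5, 355.2, 199.2]), np.float64(1.2)]
[574.2 358.4  -7.5  -6.7]
[[-0.7, -0.3], [-0.5, -0.3], [-0.3, 7.0], [1.3, 1.5], [0.7, 0.6], [0.7, 0.1], [0.0, -0.8], [-0.2, -0.3], [1.0, -0.2]]
[574.2 358.4  -7.5  -6.7]
[[-0.7, -0.3], [-0.5, -0.3], [-0.3, 7.0], [1.3, 1.5], [0.7, 0.6], [0.7, 0.1], [0.0, -0.8], [-0.2, -0.3], [1.0, -0.2]]
[574.2 358.4  -7.5  -6.7]
[[-0.7, -0.3], [-0.5, -0.3], [-0.3, 7.0], [1.3, 1.5], [0.7, 0.6], [0.7, 0.1], [0.0, -0.8], [-0.2, -0.3], [1.0, -0.2]]
[574.2 358.4  -7.5  -6.7]
[[-0.7, -0.3], [-0.5, -0.3], [-0.3, 7.0], [1.3, 1.5], [0.7, 0.6], [0.7, 0.1], [0.0, -0.8], [-0.2, -0.3], [1.0, -0.2]]
Q grip
[... 570 characters left out ...]
-0.1], [0.5, -0.2], [-0.1, 0.2], [-0.4, -1.3], [0.6, 0.7]]
R grip tri [array([ 464.2, -389. ,  201. ]), np.float64(0.5)]
[ 464.9 -389.7    6.1    0.9]
[[0.1, -0.1], [-0.0, 0.2], [0.2, 6.2], [-2.6, 1.1], [0.4, 0.2], [0.2, -0.4], [1.0, 0.4], [0.5, -0.6], [0.0, -0.4]]
[ 464.9 -389.7    6.1    0.9]
[[0.1, -0.1], [-0.0, 0.2], [0.2, 6.2], [-2.6, 1.1], [0.4, 0.2], [0.2, -0.4], [1.0, 0.4], [0.5, -0.6], [0.0, -0.4]]
[ 464.9 -389.7    6.1    0.9]
[[0.1, -0.1], [-0.0, 0.2], [0.2, 6.2], [-2.6, 1.1], [0.4, 0.2], [0.2, -0.4], [1.0, 0.4], [0.5, -0.6], [0.0, -0.4]]
[ 464.9 -389.7    6.1    0.9]
[[0.1, -0.1], [-0.0, 0.2], [0.2, 6.2], [-2.6, 1.1], [0.4, 0.2], [0.2, -0.4], [1.0, 0.4], [0.5, -0.6], [0.0, -0.4]]
```

```bash
cat >> h.py <<'E'
import json,os
RK=np.array([627.5,-13.8]); RY=-4.9
def setrack(x,y,w):
    global RK,RY; RK=np.array([x,y]);RY=w
def W(x,y):  # rack -> world
    a=np.radians(RY); return RK+np.array([np.cos(a)*x-np.sin(a)*y,np.sin(a)*x+np.cos(a)*y])
def rel(cmd,tg):  # cmd,tg = x,y,z,yaw ; printed row shift m + turn
    a=np.radians(cmd[3]); d=np.array(tg[:2])-cmd[:2]
    return [round((np.cos(a)*d[0]+np.sin(a)*d[1])/1000,3),round((np.sin(a)*d[0]-np.cos(a)*d[1])/1000,3),round((cmd[2]-tg[2])/1000,3),0,0,round(cmd[3]-tg[3],1)]
def plan(tgs,save=True):
    cmd=json.load(open("cmd.json")) if os.path.exists("cmd.json") else [163.763,551.203,213.976,163.45]
    for t in tgs:
        r=rel(cmd,t); print(" ".join(str(v) for v in r), "   ->",np.round(t,1))
    a=np.radians(cmd[3]); 
    new=[cmd[0]+1000*(np.cos(a)*r[0]+np.sin(a)*r[1]),cmd[1]+1000*(np.sin(a)*r[0]-np.cos(a)*r[1]),cmd[2]-1000*r[2],cmd[3]-r[5]]
    json.dump(new,open("cmd.json","w"))
def WP(x,y,z,yaw): return [*W(x,y),z,yaw]
E
sed -i 's/x0=\[\]//; s/,\[650,0,0,0\])/,[650,0,0,0],False)/; s/,\[540,0,0,0\])/,[540,0,0,0],False)/' fit.py
python3 fit.py | head -6
python3 - <<'E'
from h import *
d=np.array([540.5,11.9])-RK;a=np.radians(RY);print("trough in rack",np.cos(a)*d[0]+np.sin(a)*d[1],-np.sin(a)*d[0]+np.cos(a)*d[1])
plan([[163.8,551.2,330,175],[280,330,330,175]])
E
```

```text
rack
[626.9 -14.1  -4.9   0. ]
[[0.3, -0.6], [0.2, -1.0], [-0.1, -0.2], [0.1, 0.4], [0.0, -0.2], [0.2, 0.3], [0.3, -0.5], [0.4, -0.4], [0.5, -0.8], [-1.0, 0.3], [0.3, 0.9], [-0.2, -0.2], [-1.4, -1.1], [-0.8, -1.2], [0.1, 0.9], [0.7, -0.1], [1.7, -0.8], [-0.1, -0.4], [-0.7, 0.2], [-1.1, -0.2], [-1.0, 1.0], [-0.3, 1.6]]
trough
[537.8  10.2  -1.8   0. ]
[[-0.2, 1.0], [1.2, -0.1], [-0.3, -0.5], [0.8, 0.0], [-0.9, -1.7], [-0.9, 0.9], [0.2, -1.5], [1.3, -0.8]]
trough in rack -88.8772556932392 18.17480179915533
-0.0 0.0 -0.116 0 0 -11.6    -> [163.8 551.2 330.  175. ]
-0.174 -0.179 -0.116 0 0 -11.6    -> [280 330 330 175]
```

Call:
send_rows(targets="0 0 -0.116 0 0 -11.6 0;0 0 -0.116 0 0 -11.6 0;0 0 -0.116 0 0 -11.6 0;-0.174 -0.179 -0.116 0 0 -11.6 0;-0.174 -0.179 -0.116 0 0 -11.6 0;-0.174 -0.179 -0.116 0 0 -11.6 0;-0.174 -0.179 -0.116 0 0 -11.6 0;-0.174 -0.179 -0.116 0 0 -11.6 0;-0.174 -0.179 -0.116 0 0 -11.6 0;-0.174 -0.179 -0.116 0 0 -11.6 0;-0.174 -0.179 -0.116 0 0 -11.6 0;-0.174 -0.179 -0.116 0 0 -11.6 0", grip_force=40)

```text
time_s: 1.2
ee_pos: [279.5, 330.3, 330.0]
ee_rot: [179.9, -0.0, 175.0]
force: [0.4, 0.0, -0.2]
gripper_width: 14.1
gripper_force: 0.0
```

```bash
sed -i 's/^RK=.*/RK=np.array([627.,-14.]); RY=-4.9/' h.py; python3 - <<'E'
from h import *
from workcell import env
s=env.state();print(s["time_s"],s["ee_pos"],s["ee_rot"],s["gripper_width"])
plan([[440,190,90,175.1],[440,190,18,175.1]])
E
```

```text
1.2 [279.52913849 330.31735067 330.03938372] [ 1.79948803e+02 -1.27155650e-02  1.75008214e+02] 14.071302704541091
-0.172 -0.126 0.24 0 0 -0.1    -> [440.  190.   90.  175.1]
-0.172 -0.126 0.312 0 0 -0.1    -> [440.  190.   18.  175.1]
```

Call:
send_rows(targets="-0.172 -0.126 0.24 0 0 -0.1 0;-0.172 -0.126 0.24 0 0 -0.1 0;-0.172 -0.126 0.24 0 0 -0.1 0;-0.172 -0.126 0.24 0 0 -0.1 0;-0.172 -0.126 0.24 0 0 -0.1 0;-0.172 -0.126 0.24 0 0 -0.1 0;-0.172 -0.126 0.24 0 0 -0.1 0;-0.172 -0.126 0.24 0 0 -0.1 0;-0.172 -0.126 0.312 0 0 -0.1 0;-0.172 -0.126 0.312 0 0 -0.1 0;-0.172 -0.126 0.312 0 0 -0.1 0;-0.172 -0.126 0.312 0 0 -0.1 0")

```text
time_s: 2.2
ee_pos: [439.0, 190.7, 16.7]
ee_rot: [-179.9, -0.2, 175.3]
force: [-0.0, -1.4, -0.2]
gripper_width: 0.4
gripper_force: 0.0
```

Call:
send_rows(targets="-0.01 0 0 0 0 0 0;-0.018 0 0 0 0 0 0;-0.023 0 0 0 0 0 0;-0.027 0 0 0 0 0 0;-0.031 0 0 0 0 0 0;-0.034 0 0 0 0 0 0;-0.037 0 0 0 0 0 0;-0.04 0 0 0 0 0 0;-0.043 0 0 0 0 0 0;-0.046 0 0 0 0 0 0;-0.049 0 0 0 0 0 0;-0.052 0 0 0 0 0 0")

```text
time_s: 3.2
ee_pos: [489.7, 185.6, 18.0]
ee_rot: [180.0, -0.3, 175.1]
force: [-4.6, 2.6, 4.1]
gripper_width: 0.6
gripper_force: 3.1
```

Call:
send_rows(targets="-0.003 0 0 0 0 0 0;-0.006 0 0 0 0 0 0;-0.009 0 0 0 0 0 0;-0.012 0 0 0 0 0 0;-0.015 0 0 0 0 0 0;-0.018 0 0 0 0 0 0;-0.021 0 0 0 0 0 0;-0.024 0 0 0 0 0 0;-0.027 0 0 0 0 0 0;-0.030 0 0 0 0 0 0;-0.030 0 0 0 0 0 0;-0.030 0 0 0 0 0 0")

```text
time_s: 4.2
ee_pos: [520.4, 182.9, 17.9]
ee_rot: [180.0, -0.2, 175.1]
force: [-4.9, 2.8, 1.8]
gripper_width: 0.4
gripper_force: 2.6
```

```bash
cat >> h.py <<'E'
def edges(im):
    g=cv2.GaussianBlur(cv2.cvtColor(im,cv2.COLOR_BGR2GRAY).astype(np.float32),(0,0),.8)
    return np.minimum(np.hypot(cv2.Sobel(g,-1,1,0),cv2.Sobel(g,-1,0,1)),80)
def trough_fit(c,x0):
    s=np.linspace(-1,1,80)
    L=np.vstack([np.c_[55*a*np.ones(80),200*s,40+0*s] for a in(-1,1)]+[np.c_[55*s,200*a*np.ones(80),40+0*s] for a in(-1,1)]+[np.c_[-55+0*s,200*s,0*s]])
    E={n:edges(c[n]["image"]) for n in c}
    def f(v):
        P=Ro.from_euler('z',v[2],degrees=True).apply(L)+[v[0],v[1],0]; t=0
        for n in c:
            p=proj(P,c[n]).astype(np.float32); t+=cv2.remap(E[n],p[None,:,0].copy(),p[None,:,1].copy(),cv2.INTER_LINEAR).mean()
        return -t
    from scipy.optimize import differential_evolution as DE
    o=DE(f,[(x0[0]-25,x0[0]+25),(x0[1]-15,x0[1]+15),(x0[2]-8,x0[2]+8)],seed=1,maxiter=60)
    a=np.radians(RY);d=o.x[:2]-RK
    print("trough",o.x.round(1),-o.fun,"rack frame",np.round([np.cos(a)*d[0]+np.sin(a)*d[1],-np.sin(a)*d[0]+np.cos(a)*d[1],o.x[2]-RY],1)); return o.x
E
python3 - <<'E'
from h import *
import pickle
trough_fit(pickle.load(open("c0.pkl","rb")),[538,10.5,-1.8])
trough_fit(cams(),[563,10,-9])
json.dump([440+81.7,190-7,18,175.1],open("cmd.json","w"))
E
```

```text
trough [535.6   7.2  -1.5] 132.65548706054688 rack frame [-92.9  13.4   3.4]
trough [553.   -1.2 -12. ] 121.26246643066406 rack frame [-74.8   6.4  -7.1]
```

```bash
python3 - <<'E'
from h import *
import pickle
c=pickle.load(open("c0.pkl","rb"));print("beaker",onz((404,292),c["top"],5))
plan([[480,186.5,50,175.1],[430,150,75,175.1],[420,-156,75,175.1],[420,-156,18,175.1]])
E
```

```text
beaker [ 319.13467067 -301.25462564    5.        ]
0.042 -0.0 -0.032 0 0 0.0    -> [480.  186.5  50.  175.1]
0.089 -0.041 -0.057 0 0 0.0    -> [430.  150.   75.  175.1]
0.072 -0.346 -0.057 0 0 0.0    -> [ 420.  -156.    75.   175.1]
0.072 -0.346 0.0 0 0 0.0    -> [ 420.  -156.    18.   175.1]
```

Call:
send_rows(targets="0.04 0 -0.01 0 0 0 0;0.06 0 -0.03 0 0 0 0;0.089 -0.041 -0.057 0 0 0 0;0.072 -0.346 -0.057 0 0 0 0;0.072 -0.346 -0.057 0 0 0 0;0.072 -0.346 -0.057 0 0 0 0;0.072 -0.346 -0.057 0 0 0 0;0.072 -0.346 -0.057 0 0 0 0;0.072 -0.346 -0.057 0 0 0 0;0.072 -0.346 -0.057 0 0 0 0;0.072 -0.346 -0.057 0 0 0 0;0.072 -0.346 -0.057 0 0 0 0")

```text
time_s: 5.3
ee_pos: [421.8, -160.8, 75.6]
ee_rot: [-179.8, 0.2, 174.9]
force: [0.8, 0.4, -0.5]
gripper_width: 0.5
gripper_force: 0.0
```

Call:
send_rows(targets="0 0 0.057 0 0 0 0;0 0 0.057 0 0 0 0;-0.01 0 0.057 0 0 0 0;-0.018 0 0.057 0 0 0 0;-0.022 0 0.057 0 0 0 0;-0.026 0 0.057 0 0 0 0;-0.03 0 0.057 0 0 0 0;-0.034 0 0.057 0 0 0 0;-0.038 0 0.057 0 0 0 0;-0.042 0 0.057 0 0 0 0;-0.046 0 0.057 0 0 0 0;-0.05 0 0.057 0 0 0 0")

```text
time_s: 6.3
ee_pos: [469.3, -160.1, 18.6]
ee_rot: [-180.0, -0.2, 175.2]
force: [-5.1, -3.1, 1.1]
gripper_width: 0.4
gripper_force: 2.4
```

Call:
send_rows(targets="-0.004 0 0 0 0 0 0;-0.008 0 0 0 0 0 0;-0.012 0 0 0 0 0 0;-0.016 0 0 0 0 0 0;-0.02 0 0 0 0 0 0;-0.024 0 0 0 0 0 0;-0.028 0 0 0 0 0 0;-0.032 0 0 0 0 0 0;-0.036 0 0 0 0 0 0;-0.04 0 0 0 0 0 0;-0.044 0 0 0 0 0 0;-0.048 0 0 0 0 0 0")

```text
time_s: 7.3
ee_pos: [517.0, -164.0, 18.5]
ee_rot: [-180.0, -0.2, 175.2]
force: [-4.2, -0.8, 1.9]
gripper_width: 0.4
gripper_force: 2.5
```

```bash
python3 - <<'E'
from h import *
trough_fit(cams(),[570,0,-7])
json.dump([420+98*.9963,-156-98*.0854,18,175.1],open("cmd.json","w"))
E
```

```text
trough [579.5   2.2   1. ] 112.35720825195312 rack frame [-48.7  12.1   5.9]
```

```bash
python3 - <<'E'
from h import *
plan([[430,-140,75,175.1],[455,172,75,175.1]])
E
```

```text
0.089 0.017 -0.057 0 0 0.0    -> [ 430.  -140.    75.   175.1]
0.091 0.33 -0.057 0 0 0.0    -> [455.  172.   75.  175.1]
```

Call:
send_rows(targets="0.04 0 -0.01 0 0 0 0;0.06 0 -0.03 0 0 0 0;0.089 0.017 -0.057 0 0 0 0;0.091 0.33 -0.057 0 0 0 0;0.091 0.33 -0.057 0 0 0 0;0.091 0.33 -0.057 0 0 0 0;0.091 0.33 -0.057 0 0 0 0;0.091 0.33 -0.057 0 0 0 0;0.091 0.33 -0.057 0 0 0 0;0.091 0.33 -0.057 0 0 0 0;0.091 0.33 -0.057 0 0 0 0;0.091 0.33 -0.057 0 0 0 0")

```text
time_s: 8.4
ee_pos: [457.4, 177.3, 76.1]
ee_rot: [179.8, 0.3, 175.4]
force: [0.1, -0.8, -0.1]
gripper_width: 0.1
gripper_force: 0.0
```

Call:
send_rows(targets="0 0 0.057 0 0 0 0;0 0 0.057 0 0 0 0;-0.015 0 0.057 0 0 0 0;-0.03 0 0.057 0 0 0 0;-0.04 0 0.057 0 0 0 0;-0.045 0 0.057 0 0 0 0;-0.05 0 0.057 0 0 0 0;-0.054 0 0.057 0 0 0 0;-0.058 0 0.057 0 0 0 0;-0.062 0 0.057 0 0 0 0;-0.066 0 0.057 0 0 0 0;-0.07 0 0.057 0 0 0 0")

```text
time_s: 9.4
ee_pos: [522.5, 166.7, 18.0]
ee_rot: [180.0, -0.3, 175.1]
force: [-6.2, 4.3, 2.8]
gripper_width: 0.4
gripper_force: 3.0
```

Call:
send_rows(targets="-0.004 0 0 0 0 0 0;-0.008 0 0 0 0 0 0;-0.012 0 0 0 0 0 0;-0.016 0 0 0 0 0 0;-0.02 0 0 0 0 0 0;-0.024 0 0 0 0 0 0;-0.027 0 0 0 0 0 0;-0.03 0 0 0 0 0 0;-0.033 0 0 0 0 0 0;-0.036 0 0 0 0 0 0;-0.038 0 0 0 0 0 0;-0.038 0 0 0 0 0 0")

```text
time_s: 10.4
ee_pos: [560.8, 163.5, 18.0]
ee_rot: [180.0, -0.3, 175.1]
force: [-4.3, 2.5, 2.0]
gripper_width: 0.4
gripper_force: 2.4
```

```bash
python3 - <<'E'
from h import *
trough_fit(cams(),[600,-6,-10])
json.dump([455+108*.9963,172-108*.0854,18,175.1],open("cmd.json","w"))
E
```

```text
trough [ 6.06e+02 -1.00e-01 -1.05e+01] 119.69044494628906 rack frame [-22.1  12.1  -5.6]
```

```bash
python3 - <<'E'
from h import *
plan([[470,140,75,175.1],[465,-158,75,175.1]])
E
```

```text
0.09 -0.031 -0.057 0 0 0.0    -> [470.  140.   75.  175.1]
0.07 -0.328 -0.057 0 0 0.0    -> [ 465.  -158.    75.   175.1]
```

Call:
send_rows(targets="0.04 0 -0.01 0 0 0 0;0.06 0 -0.03 0 0 0 0;0.09 -0.031 -0.057 0 0 0 0;0.07 -0.328 -0.057 0 0 0 0;0.07 -0.328 -0.057 0 0 0 0;0.07 -0.328 -0.057 0 0 0 0;0.07 -0.328 -0.057 0 0 0 0;0.07 -0.328 -0.057 0 0 0 0;0.07 -0.328 -0.057 0 0 0 0;0.07 -0.328 -0.057 0 0 0 0;0.07 -0.328 -0.057 0 0 0 0;0.07 -0.328 -0.057 0 0 0 0")

```text
time_s: 11.5
ee_pos: [465.7, -160.5, 75.4]
ee_rot: [-180.0, 0.1, 174.9]
force: [-0.1, 0.2, 0.1]
gripper_width: 0.4
gripper_force: 0.0
```

Call:
send_rows(targets="0 0 0.057 0 0 0 0;0 0 0.057 0 0 0 0;-0.015 0 0.057 0 0 0 0;-0.03 0 0.057 0 0 0 0;-0.038 0 0.057 0 0 0 0;-0.042 0 0.057 0 0 0 0;-0.046 0 0.057 0 0 0 0;-0.05 0 0.057 0 0 0 0;-0.054 0 0.057 0 0 0 0;-0.058 0 0.057 0 0 0 0;-0.062 0 0.057 0 0 0 0;-0.066 0 0.057 0 0 0 0")

```text
time_s: 12.5
ee_pos: [528.4, -162.6, 17.8]
ee_rot: [180.0, -0.4, 175.2]
force: [-4.7, -1.7, 1.8]
gripper_width: 0.6
gripper_force: 2.6
```

Call:
send_rows(targets="-0.002 0 0 0 0 0 0;-0.004 0 0 0 0 0 0;-0.006 0 0 0 0 0 0;-0.007 0 0 0 0 0 0;-0.008 0 0 0 0 0 0;-0.008 0 0 0 0 0 0")

```text
time_s: 13.0
ee_pos: [536.9, -163.3, 17.8]
ee_rot: [180.0, -0.3, 175.2]
force: [-4.7, -2.1, 1.5]
gripper_width: 0.3
gripper_force: 2.5
```

```bash
python3 - <<'E'
from h import *
trough_fit(cams(),[620,-6,-4])
json.dump([465+74*.9963,-158-74*.0854,18,175.1],open("cmd.json","w"))
E
```

```text
trough [617.9  -5.9  -3.8] 116.72087097167969 rack frame [-9.7  7.3  1.1]
```

Call:
send_rows(targets="-0.002 0 0 0 0 0 0;-0.004 0 0 0 0 0 0;-0.006 0 0 0 0 0 0;-0.007 0 0 0 0 0 0;-0.008 0 0 0 0 0 0;-0.008 0 0 0 0 0 0")

```text
time_s: 13.6
ee_pos: [543.8, -163.9, 17.7]
ee_rot: [180.0, -0.4, 175.2]
force: [-6.6, -2.0, 3.9]
gripper_width: 0.5
gripper_force: 3.7
```

```bash
python3 - <<'E'
from h import *
json.dump([465+82*.9963,-158-82*.0854,18,175.1],open("cmd.json","w"))
plan([[470,-130,75,175.1],[490,170,75,175.1]])
E
```

```text
0.079 0.028 -0.057 0 0 0.0    -> [ 470.  -130.    75.   175.1]
0.085 0.329 -0.057 0 0 0.0    -> [490.  170.   75.  175.1]
```

Call:
send_rows(targets="0.04 0 -0.01 0 0 0 0;0.06 0 -0.03 0 0 0 0;0.079 0.028 -0.057 0 0 0 0;0.085 0.329 -0.057 0 0 0 0;0.085 0.329 -0.057 0 0 0 0;0.085 0.329 -0.057 0 0 0 0;0.085 0.329 -0.057 0 0 0 0;0.085 0.329 -0.057 0 0 0 0;0.085 0.329 -0.057 0 0 0 0;0.085 0.329 -0.057 0 0 0 0;0.085 0.329 -0.057 0 0 0 0;0.085 0.329 -0.057 0 0 0 0")

```text
time_s: 14.6
ee_pos: [490.5, 173.7, 75.3]
ee_rot: [179.9, 0.1, 175.4]
force: [0.4, -0.5, -1.0]
gripper_width: 0.5
gripper_force: 0.0
```

Call:
send_rows(targets="0 0 0.057 0 0 0 0;0 0 0.057 0 0 0 0;-0.02 0 0.057 0 0 0 0;-0.04 0 0.057 0 0 0 0;-0.055 0 0.057 0 0 0 0;-0.062 0 0.057 0 0 0 0;-0.066 0 0.057 0 0 0 0;-0.069 0 0.057 0 0 0 0;-0.072 0 0.057 0 0 0 0;-0.075 0 0.057 0 0 0 0;-0.078 0 0.057 0 0 0 0;-0.08 0 0.057 0 0 0 0")

```text
time_s: 15.6
ee_pos: [566.7, 163.4, 17.8]
ee_rot: [-180.0, -0.4, 175.1]
force: [-6.2, 3.0, 3.4]
gripper_width: 0.3
gripper_force: 3.2
```

Call:
send_rows(targets="-0.001 0 0 0 0 0 0;-0.002 0 0 0 0 0 0;-0.003 0 0 0 0 0 0;-0.004 0 0 0 0 0 0;-0.004 0 0 0 0 0 0")

```text
time_s: 16.02
ee_pos: [570.5, 163.2, 17.8]
ee_rot: [-180.0, -0.4, 175.1]
force: [-5.4, 2.9, 3.8]
gripper_width: 0.6
gripper_force: 3.0
```

```bash
python3 - <<'E'
from h import *
trough_fit(cams(),[628,-6,-5])
json.dump([490+84*.9963,170-84*.0854,18,175.1],open("cmd.json","w"))
E
```

```text
trough [628.2   2.2  -5.5] 125.9610824584961 rack frame [-0.2 16.3 -0.6]
```

Call:
send_rows(targets="-0.001 0 0 0 0 0 0;-0.002 0 0 0 0 0 0;-0.003 0 0 0 0 0 0;-0.004 0 0 0 0 0 0;-0.004 0 0 0 0 0 0")

```text
time_s: 16.53
ee_pos: [571.3, 163.1, 17.9]
ee_rot: [-180.0, -0.8, 175.1]
force: [-12.9, 4.8, 8.6]
gripper_width: 0.3
gripper_force: 6.7
```

```bash
python3 - <<'E'
from h import *
json.dump([490+88*.9963,170-88*.0854,18,175.1],open("cmd.json","w"))
plan([[480,140,75,175.1],[500,-158,75,175.1]])
E
```

```text
0.095 -0.031 -0.057 0 0 0.0    -> [480.  140.   75.  175.1]
0.05 -0.326 -0.057 0 0 0.0    -> [ 500.  -158.    75.   175.1]
```

Call:
send_rows(targets="0.04 0 -0.01 0 0 0 0;0.06 0 -0.03 0 0 0 0;0.095 -0.03 -0.057 0 0 0 0;0.105 -0.15 -0.057 0 0 0 0;0.105 -0.15 -0.057 0 0 0 0;0.105 -0.15 -0.057 0 0 0 0")

```text
time_s: 17.03
ee_pos: [459.7, 23.9, 75.5]
ee_rot: [-180.0, 0.0, 175.3]
force: [1.2, -0.1, -0.1]
gripper_width: 0.4
gripper_force: 0.0
```

Call:
send_rows(targets="0 -0.04 0 0 0 0 0;0 -0.176 0 0 0 0 0;0 -0.176 0 0 0 0 0;0 -0.176 0 0 0 0 0;0 -0.176 0 0 0 0 0;-0.055 -0.176 0 0 0 0 0;-0.055 -0.176 0.057 0 0 0 0;-0.055 -0.176 0.057 0 0 0 0;-0.075 -0.176 0.057 0 0 0 0;-0.088 -0.176 0.057 0 0 0 0;-0.092 -0.176 0.057 0 0 0 0;-0.096 -0.176 0.057 0 0 0 0")

```text
time_s: 18.03
ee_pos: [540.8, -157.8, 17.6]
ee_rot: [180.0, -0.2, 175.2]
force: [-8.0, -1.3, 6.6]
gripper_width: 0.3
gripper_force: 3.8
```

Call:
send_rows(targets="-0.001 0 0 0 0 0 0;-0.002 0 0 0 0 0 0;-0.003 0 0 0 0 0 0;-0.004 0 0 0 0 0 0;-0.005 0 0 0 0 0 0;-0.006 0 0 0 0 0 0;-0.006 0 0 0 0 0 0")

```text
time_s: 18.62
ee_pos: [545.3, -158.5, 17.6]
ee_rot: [180.0, -0.3, 175.2]
force: [-4.7, -1.9, 1.7]
gripper_width: 0.6
gripper_force: 2.3
```

Call:
send_rows(targets="-0.001 0 0 0 0 0 0;-0.002 0 0 0 0 0 0;-0.003 0 0 0 0 0 0;-0.004 0 0 0 0 0 0;-0.004 0 0 0 0 0 0")

```text
time_s: 19.03
ee_pos: [545.6, -158.5, 17.7]
ee_rot: [180.0, -0.7, 175.2]
force: [-13.3, -2.9, 8.7]
gripper_width: 0.3
gripper_force: 6.4
```

```bash
python3 - <<'E'
from h import *
json.dump([500+51*.9963,-158-51*.0854,18,175.1],open("cmd.json","w"))
plan([[480,-150,60,175.1],[400,0,280,175.1],[380,150,320,85.1]])
E
```

```text
0.072 0.006 -0.042 0 0 0.0    -> [ 480.  -150.    60.   175.1]
0.164 0.149 -0.262 0 0 0.0    -> [400.    0.  280.  175.1]
0.197 0.297 -0.302 0 0 90.0    -> [380.  150.  320.   85.1]
```

Call:
send_rows(targets="0.04 0 -0.01 0 0 0 0;0.06 0.006 -0.042 0 0 0 0;0.1 0.04 -0.1 0 0 0 0;0.15 0.15 -0.2 0 0 7 50;0.15 0.15 -0.262 0 0 14 50;0.164 0.149 -0.262 0 0 21 50;0.197 0.297 -0.302 0 0 28 50;0.197 0.297 -0.302 0 0 35 50;0.197 0.297 -0.302 0 0 42 50;0.197 0.297 -0.302 0 0 49 50;0.197 0.297 -0.302 0 0 56 50;0.197 0.297 -0.302 0 0 63 50")

```text
time_s: 20.03
ee_pos: [387.8, 126.7, 303.1]
ee_rot: [179.9, -0.0, 115.9]
force: [0.8, -0.3, 0.4]
gripper_width: 45.5
gripper_force: 0.0
```

Call:
send_rows(targets="0 0 0 0 0 7 50;0 0 0 0 0 14 50;0 0 0 0 0 21 50;0 0 0 0 0 27 50;0 0 0 0 0 27 50")

```text
time_s: 20.45
ee_pos: [388.6, 125.5, 301.9]
ee_rot: [179.9, -0.0, 89.2]
force: [0.5, 0.5, -0.5]
gripper_width: 45.6
gripper_force: 0.0
```

```bash
python3 - <<'E'
from h import *
import pickle
c=cams(); pickle.dump(c,open("c1.pkl","wb"))
trough_fit({"top":c["top"]},[628,0,-5]);trough_fit(c,[628,0,-5])
t,s=c["top"],c["side"]
cv2.imwrite("pics/b1.png",np.vstack([crop(t,222,140,180,75,4.4),crop(t,150,170,180,60,4.4)]))
cv2.imwrite("pics/b2.png",crop(s,230,145,190,145,4.1))
E
```

```text
trough [ 6.296e+02 -5.000e-01 -4.300e+00] 64.61387634277344 rack frame [ 1.4 13.7  0.6]
trough [ 6.299e+02 -4.000e-01 -4.300e+00] 137.55870056152344 rack frame [ 1.7 13.8  0.6]
```

View pics/b1.png

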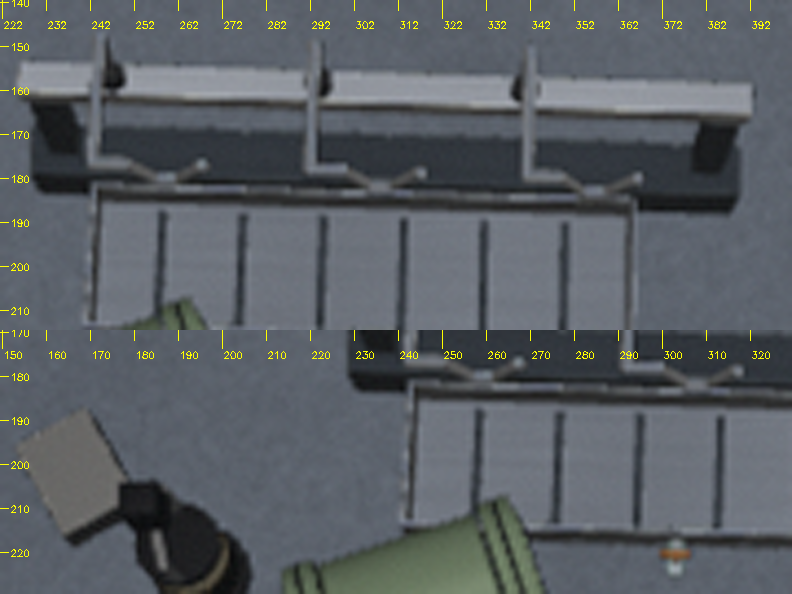

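View pics/b2.png

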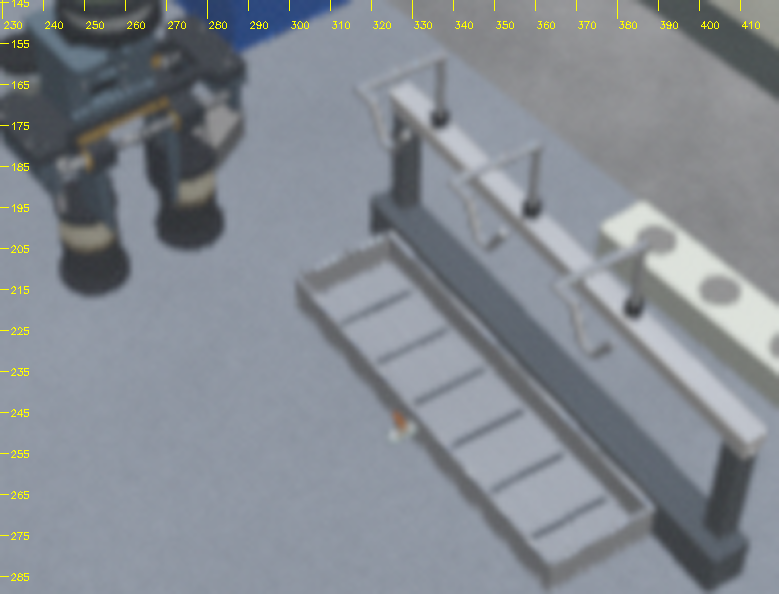

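```bash
cat >> h.py <<'E'
def here():
    from workcell import env
    s=env.state(); c=[*s["ee_pos"].tolist(),float(s["ee_rot"][2])]; json.dump(c,open("cmd.json","w")); print("t",round(s["time_s"],1),np.round(c,1),"w",round(s["gripper_width"],1)); return c
E
python3 - <<'E'
from h import *
here(); plan([WP(-140,84,100,175.1)]); here(); plan([WP(-110,84,18,175.1)])
E
```

```text
t 20.6 [388.8 125.4 301.9  89.4] w 45.8
-0.043 0.106 0.202 0 0 -85.7    -> [494.7  81.7 100.  175.1]
t 20.6 [388.8 125.4 301.9  89.4] w 45.8
-0.045 0.136 0.284 0 0 -85.7    -> [524.6  79.1  18.  175.1]
```

Call:
send_rows(targets="0 0 0 0 0 -7 0;0 0 0 0 0 -14 0;0 0 0 0 0 -21 0;0 0 0 0 0 -28 0;0 0 0 0 0 -35 0;0 0 0 0 0 -42 0;0 0 0 0 0 -49 0;0 0 0 0 0 -56 0;0 0 0 0 0 -63 0;0 0 0 0 0 -70 0;0 0 0 0 0 -77 0;0 0 0 0 0 -84 0")

```text
time_s: 21.55
ee_pos: [389.1, 125.4, 301.8]
ee_rot: [180.0, 0.0, 173.7]
force: [-0.5, 0.6, -0.4]
gripper_width: 0.3
gripper_force: 0.0
```

```bash
python3 - <<'E'
from h import *
here(); plan([WP(-140,84,100,175.1),WP(-110,84,18,175.1),WP(-74,84,18,175.1)])
E
```

```text
t 21.6 [389.1 125.4 301.8 173.7] w 0.3
-0.11 -0.032 0.202 0 0 -1.4    -> [494.7  81.7 100.  175.1]
-0.14 -0.031 0.284 0 0 -1.4    -> [524.6  79.1  18.  175.1]
-0.176 -0.03 0.284 0 0 -1.4    -> [560.4  76.   18.  175.1]
```

Call:
send_rows(targets="-0.11 -0.032 0.202 0 0 -1.4 0;-0.11 -0.032 0.202 0 0 -1.4 0;-0.11 -0.032 0.202 0 0 -1.4 0;-0.11 -0.032 0.202 0 0 -1.4 0;-0.11 -0.032 0.202 0 0 -1.4 0;-0.11 -0.032 0.202 0 0 -1.4 0;-0.14 -0.031 0.284 0 0 -1.4 0;-0.14 -0.031 0.284 0 0 -1.4 0;-0.14 -0.031 0.284 0 0 -1.4 0;-0.16 -0.03 0.284 0 0 -1.4 0;-0.170 -0.03 0.284 0 0 -1.4 0;-0.176 -0.03 0.284 0 0 -1.4 0")

```text
time_s: 22.55
ee_pos: [562.7, 75.1, 19.3]
ee_rot: [180.0, 0.2, 174.7]
force: [-0.5, -0.6, -0.0]
gripper_width: 0.3
gripper_force: 0.0
```

Call:
send_rows(targets="-0.001 0 0 0 0 0 0;-0.002 0 0 0 0 0 0;-0.003 0 0 0 0 0 0;-0.004 0 0 0 0 0 0;-0.005 0 0 0 0 0 0;-0.005 0 0 0 0 0 0")

```text
time_s: 23.05
ee_pos: [563.5, 74.7, 18.0]
ee_rot: [-180.0, -0.2, 174.7]
force: [-4.7, 0.9, 3.7]
gripper_width: 0.2
gripper_force: 2.4
```

Call:
send_rows(targets="-0.001 0 0 0 0 0 0;-0.002 0 0 0 0 0 0;-0.003 0 0 0 0 0 0;-0.004 0 0 0 0 0 0;-0.004 0 0 0 0 0 0")

```text
time_s: 23.47
ee_pos: [563.5, 74.6, 17.7]
ee_rot: [-179.9, -0.7, 174.7]
force: [-13.2, 2.6, 10.8]
gripper_width: 0.3
gripper_force: 6.8
```

```bash
python3 - <<'E'
from h import *
here(); plan([WP(-150,84,60,174.7),[400,200,310,88.3],[430,300,310,88.3]])
E
```

```text
t 23.5 [563.5  74.6  17.7 174.7] w 0.3
0.079 0.001 -0.042 0 0 -0.0    -> [484.7  82.5  60.  174.7]
0.174 0.11 -0.292 0 0 86.4    -> [400.  200.  310.   88.3]
0.154 0.212 -0.292 0 0 86.4    -> [430.  300.  310.   88.3]
```

Call:
send_rows(targets="0.035 0 -0.01 0 0 0 0;0.07 0 -0.02 0 0 0 0;0.1 0.02 -0.05 0 0 0 30;0.13 0.04 -0.08 0 0 7 60;0.15 0.06 -0.11 0 0 14 60;0.15 0.06 -0.15 0 0 21 60;0.15 0.06 -0.19 0 0 28 60;0.15 0.06 -0.23 0 0 35 60;0.15 0.06 -0.27 0 0 42 60;0.15 0.06 -0.292 0 0 49 60;0.15 0.06 -0.292 0 0 56 60;0.15 0.08 -0.292 0 0 63 60")

```text
time_s: 24.47
ee_pos: [428.4, 166.3, 312.5]
ee_rot: [179.7, 0.1, 111.2]
force: [-0.2, 1.5, 0.1]
gripper_width: 54.5
gripper_force: 0.0
```

Call:
send_rows(targets="0 0 0 0 0 7 60;0 0 0 0 0 14 60;0 0 0 0 0 21 60;0 0 0 0 0 22 60;0 0 0 0 0 22 60")

```text
time_s: 24.88
ee_pos: [427.7, 167.8, 309.9]
ee_rot: [180.0, -0.0, 89.8]
force: [-0.7, -0.1, -0.3]
gripper_width: 54.5
gripper_force: 0.0
```

```bash
python3 - <<'E'
from h import *
import pickle
here(); c=cams(); pickle.dump(c,open("c2.pkl","wb")); trough_fit(c,[630,0,-5])
t,s=c["top"],c["side"]
o=pickle.load(open("c0.pkl","rb"))
for n,x,y,w,h in(("top",165,190,50,80),("top",415,220,50,40),("side",225,145,75,75),("side",360,295,50,65)):
    a=c[n]["image"][y:y+h,x:x+w].astype(int)-o[n]["image"][y:y+h,x:x+w]; print(n,x,abs(a).mean().round(1))
plan([[463.5,361,300,88.3],[463.5,361,186,88.3]])
E
```

```text
t 24.9 [427.7 167.8 309.9  89.8] w 54.5
trough [630.3   1.8  -4.4] 138.1956329345703 rack frame [ 2.  16.   0.5]
top 165 7.9
top 415 1.3
side 225 14.5
side 360 3.0
0.193 0.035 0.01 0 0 1.5    -> [463.5 361.  300.   88.3]
0.193 0.035 0.124 0 0 1.5    -> [463.5 361.  186.   88.3]
```

```bash
cat >> h.py <<'E'
import pickle
TB={"P":((175,198,34,42),(265,150,24,60)),"Q":((173,236,36,36),(240,160,24,60)),"R":((415,222,36,40),(368,298,32,60))}
def shift(c,k,R=25):  # pixel shift of tube k since the first picture, per camera
    o=pickle.load(open("c0.pkl","rb"))
    for n,(x,y,w,h) in zip(("top","side"),TB[k]):
        im=c[n]["image"]; y0=max(y-R,0);x0=max(x-R,0)
        m=cv2.matchTemplate(im[y0:y+h+R,x0:x+w+R],o[n]["image"][y:y+h,x:x+w],cv2.TM_CCOEFF_NORMED)
        _,v,_,p=cv2.minMaxLoc(m); print(k,n,"shift",p[0]+x0-x,p[1]+y0-y,"score",round(v,2),"in place",round(float(m[y-y0,x-x0]),2))
E
python3 -c "
from h import *
c=pickle.load(open('c2.pkl','rb'))
for k in 'PQR': shift(c,k)"
```

```text
P top shift 0 0 score 0.71 in place 0.71
P side shift 0 0 score 0.7 in place 0.7
Q top shift 0 0 score 0.98 in place 0.98
Q side shift 0 0 score 0.71 in place 0.71
R top shift 0 0 score 1.0 in place 1.0
R side shift 0 0 score 1.0 in place 1.0
```

Call:
send_rows(targets="0.193 0.035 0.01 0 0 1.5 60;0.193 0.035 0.01 0 0 1.5 60;0.193 0.035 0.01 0 0 1.5 60;0.193 0.035 0.01 0 0 1.5 60;0.193 0.035 0.01 0 0 1.5 60;0.193 0.035 0.01 0 0 1.5 60;0.193 0.035 0.02 0 0 1.5 60;0.193 0.035 0.04 0 0 1.5 60;0.193 0.035 0.07 0 0 1.5 60;0.193 0.035 0.10 0 0 1.5 60;0.193 0.035 0.122 0 0 1.5 60;0.193 0.035 0.122 0 0 1.5 60")

```text
time_s: 25.98
ee_pos: [461.0, 357.0, 182.8]
ee_rot: [-179.5, 0.4, 88.1]
force: [-0.5, -0.6, 0.4]
gripper_width: 55.0
gripper_force: 0.0
```

Call:
send_rows(targets="0 0 0 0 0 0 20;0 0 0 0 0 0 15;0 0 0 0 0 0 10;0 0 0 0 0 0 10;0 0 0 0 0 0 10;0 0 0 0 0 0 10", grip_force=50)

```text
time_s: 26.48
ee_pos: [464.1, 361.3, 189.4]
ee_rot: [179.9, -0.1, 88.2]
force: [-1.1, 0.6, 5.8]
gripper_width: 25.7
gripper_force: 50.0
```

```bash
python3 - <<'E'
from h import *
here(); plan([[464,361,303,88.2],[464,230,303,85.1],WP(-110,85,303,85.1)])
E
```

```text
t 26.5 [464.1 361.3 189.4  88.2] w 25.7
-0.0 -0.0 -0.114 0 0 -0.0    -> [464.  361.  303.   88.2]
-0.131 0.004 -0.114 0 0 3.1    -> [464.  230.  303.   85.1]
-0.279 0.07 -0.114 0 0 3.1    -> [524.7  80.1 303.   85.1]
```

Call:
send_rows(targets="0 0 -0.02 0 0 0 10;0 0 -0.05 0 0 0 10;0 0 -0.08 0 0 0 10;0 0 -0.105 0 0 0 10;0 0 -0.114 0 0 0 10;-0.03 0 -0.114 0 0 1 10;-0.06 0 -0.114 0 0 2 10;-0.09 0.01 -0.114 0 0 3.1 10;-0.125 0.02 -0.114 0 0 3.1 10;-0.155 0.03 -0.114 0 0 3.1 10;-0.18 0.04 -0.114 0 0 3.1 10;-0.2 0.045 -0.114 0 0 3.1 10")

```text
time_s: 27.48
ee_pos: [502.6, 156.8, 300.2]
ee_rot: [-179.9, 0.1, 85.0]
force: [0.3, 0.1, -3.3]
gripper_width: 24.0
gripper_force: 50.0
```

Call:
send_rows(targets="-0.02 0.006 0 0 0 0 10;-0.04 0.012 0 0 0 0 10;-0.06 0.018 0 0 0 0 10;-0.072 0.023 0 0 0 0 10;-0.079 0.025 0 0 0 0 10;-0.079 0.025 0 0 0 0 10;-0.079 0.025 0 0 0 0 10")

```text
time_s: 28.07
ee_pos: [520.3, 78.9, 301.3]
ee_rot: [-179.9, -0.0, 85.0]
force: [-0.2, 0.0, -2.5]
gripper_width: 23.5
gripper_force: 50.0
```

```bash
python3 - <<'E'
from h import *
from workcell import env
here(); print(env.state()["force"],env.state()["gripper_force"])
c=cams(); shift(c,"P"); shift(c,"R")
t,s=c["top"],c["side"]
cv2.imwrite("pics/d1.png",np.hstack([crop(t,222,140,100,100,3.9),crop(s,270,130,100,100,3.9)]))
E
```

```text
t 28.1 [520.3  78.9 301.3  85. ] w 23.5
[-0.24375463  0.04134298 -2.53506161] 49.99906539916992
P top shift 0 0 score 1.0 in place 1.0
P side shift 0 0 score 0.76 in place 0.76
R top shift 0 0 score 1.0 in place 1.0
R side shift 0 0 score 1.0 in place 1.0
```

View pics/d1.png

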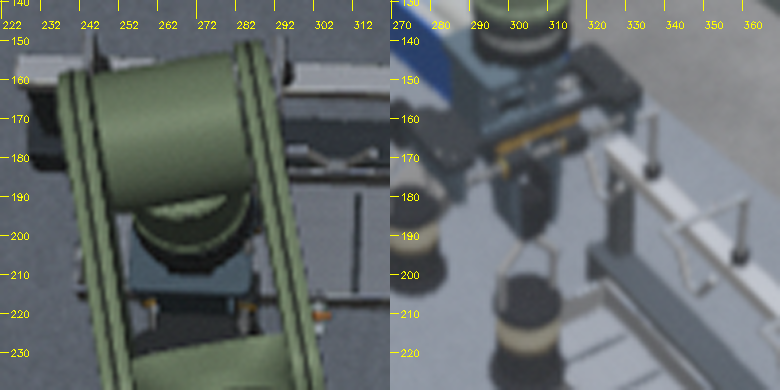

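```bash
python3 - <<'E'
from h import *
c=cams(); e=here()
print("peak expected", proj([[e[0],e[1],z] for z in (276,286,296)],c["side"]).round(1), "lid", proj([[e[0],e[1],212]],c["side"]).round(1),"foot",proj([[e[0],e[1],112]],c["side"]).round(1))
plan([WP(0,85,300,85.1),WP(0,140,300,85.1)])
E
```

```text
t 28.3 [520.3  79.3 301.8  85.1] w 24.0
peak expected [[304.7 191.2]
 [304.7 188.9]
 [304.6 186.6]] lid [[305.1 205.3]] foot [[305.7 225.7]]
0.001 0.114 0.002 0 0 0.0    -> [634.3  70.7 300.   85.1]
0.056 0.114 0.002 0 0 0.0    -> [639.  125.5 300.   85.1]
```

Call:
send_rows(targets="0 0.02 -0.002 0 0 0 10;0 0.045 -0.002 0 0 0 10;0 0.07 -0.002 0 0 0 10;0 0.09 -0.002 0 0 0 10;0.001 0.104 -0.002 0 0 0 10;0.001 0.112 -0.002 0 0 0 10;0.001 0.114 -0.002 0 0 0 10;0.001 0.114 -0.002 0 0 0 10;0.001 0.114 -0.002 0 0 0 10")

```text
time_s: 29.02
ee_pos: [633.3, 70.0, 303.9]
ee_rot: [-179.9, -0.0, 85.1]
force: [-0.3, -0.7, -3.6]
gripper_width: 23.3
gripper_force: 50.0
```

```bash
python3 - <<'E'
from h import *
c=cams(); e=here()
s=c["side"]
cv2.imwrite("pics/d2.png",crop(s,290,130,90,70,8.5))
plan([WP(0,140,304,85.1)])
print(proj([W(0,140).tolist()+[242],W(0,114).tolist()+[262],[e[0],e[1],e[2]-15.4]],s).round(1))
E
```

```text
t 29.1 [633.3  69.8 304.3  85.1] w 23.7
0.056 0.001 0.0 0 0 -0.0    -> [639.  125.5 304.   85.1]
[[324.6 177.2]
 [328.9 176.9]
 [333.8 175.8]]
```

View pics/d2.png

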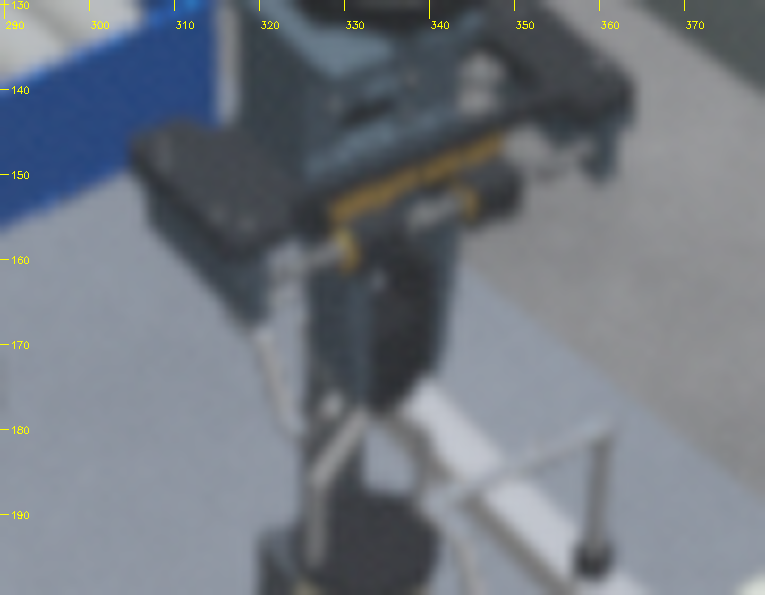

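Call:
send_rows(targets="0.01 0 0 0 0 0 10;0.02 0 0 0 0 0 10;0.03 0 0 0 0 0 10;0.04 0 0 0 0 0 10;0.05 0.001 0 0 0 0 10;0.056 0.001 0 0 0 0 10;0.056 0.001 0 0 0 0 10;0.056 0.001 0.01 0 0 0 10;0.056 0.001 0.02 0 0 0 10;0.056 0.001 0.026 0 0 0 10;0.056 0.001 0.03 0 0 0 10;0.056 0.001 0.03 0 0 0 10")

```text
time_s: 30.12
ee_pos: [639.3, 124.7, 272.0]
ee_rot: [-179.8, 0.0, 85.0]
force: [1.1, 0.1, -2.8]
gripper_width: 23.8
gripper_force: 50.0
```

Call:
send_rows(targets="0 0 0.002 0 0 0 10;0 0 0.004 0 0 0 10;0 0 0.006 0 0 0 10;0 0 0.007 0 0 0 10;0 0 0.008 0 0 0 10;0 0 0.008 0 0 0 10")

```text
time_s: 30.62
ee_pos: [639.9, 125.3, 265.7]
ee_rot: [-180.0, -0.0, 85.1]
force: [0.9, -0.5, -3.5]
gripper_width: 23.8
gripper_force: 50.0
```

Call:
send_rows(targets="0 0 0.002 0 0 0 10;0 0 0.004 0 0 0 10;0 0 0.005 0 0 0 10;0 0 0.006 0 0 0 10;0 0 0.006 0 0 0 10")

```text
time_s: 31.03
ee_pos: [640.2, 126.0, 260.3]
ee_rot: [179.9, -0.1, 85.1]
force: [0.6, 2.9, -1.1]
gripper_width: 23.8
gripper_force: 50.0
```

Call:
send_rows(targets="0 0 0.001 0 0 0 10;0 0 0.002 0 0 0 10;0 0 0.003 0 0 0 10;0 0 0.003 0 0 0 10")

```text
time_s: 31.37
ee_pos: [640.4, 126.2, 259.2]
ee_rot: [179.8, -0.1, 85.1]
force: [-0.3, 3.4, 6.6]
gripper_width: 23.4
gripper_force: 50.0
```

Call:
send_rows(targets="0.002 0 -0.001 0 0 0 10;0.004 0 -0.001 0 0 0 10;0.004 0 0 0 0 0 10;0.004 0 0 0 0 0 10")

```text
time_s: 31.7
ee_pos: [640.0, 128.1, 258.1]
ee_rot: [180.0, 0.1, 85.0]
force: [-3.1, -1.7, 6.8]
gripper_width: 23.6
gripper_force: 50.0
```

Call:
send_rows(targets="0 0 -0.001 0 0 0 32;0 0 -0.001 0 0 0 40;0 0 -0.001 0 0 0 45;0 0 -0.001 0 0 0 50;0 0 -0.001 0 0 0 50;0 0 -0.02 0 0 0 50;0 0 -0.05 0 0 0 50;0 0 -0.08 0 0 0 50;0 0 -0.08 0 0 0 50")

```text
time_s: 32.45
ee_pos: [642.4, 129.7, 343.5]
ee_rot: [179.4, -0.2, 85.1]
force: [-0.1, -0.1, 1.0]
gripper_width: 45.7
gripper_force: 0.0
```

```bash
python3 - <<'E'
from h import *
e=here(); c=cams();shift(c,"P"); shift(c,"R")
plan([[640,128,345,85],[500,128,345,85],[480,340,345,85]])
E
```

```text
t 32.5 [642.4 129.7 343.5  85.1] w 45.7
P top shift 0 0 score 1.0 in place 1.0
P side shift 0 0 score 1.0 in place 1.0
R top shift 0 0 score 1.0 in place 1.0
R side shift 0 0 score 1.0 in place 1.0
-0.002 -0.002 -0.002 0 0 0.1    -> [640 128 345  85]
-0.014 -0.142 -0.002 0 0 0.1    -> [500 128 345  85]
0.196 -0.18 -0.002 0 0 0.1    -> [480 340 345  85]
```

```bash
python3 - <<'E'
from h import *
e=here(); plan([[572.5,357,300,82.6],[572.5,357,187,82.6]])
E
```

```text
t 32.5 [640.8 129.4 338.1  85.1] w 45.8
0.221 -0.088 0.038 0 0 2.5    -> [572.5 357.  300.   82.6]
0.221 -0.088 0.151 0 0 2.5    -> [572.5 357.  187.   82.6]
```

Call:
send_rows(targets="0.221 -0.088 0 0 0 2.5 60;0.221 -0.088 0 0 0 2.5 60;0.221 -0.088 0 0 0 2.5 60;0.221 -0.088 0 0 0 2.5 60;0.221 -0.088 0 0 0 2.5 60;0.221 -0.088 0 0 0 2.5 60;0.221 -0.088 0.02 0 0 2.5 60;0.221 -0.088 0.04 0 0 2.5 60;0.221 -0.088 0.075 0 0 2.5 60;0.221 -0.088 0.11 0 0 2.5 60;0.221 -0.088 0.145 0 0 2.5 60;0.221 -0.088 0.151 0 0 2.5 60")

```text
time_s: 33.55
ee_pos: [567.4, 354.6, 177.0]
ee_rot: [-179.3, 0.6, 82.6]
force: [-1.1, -0.8, -2.3]
gripper_width: 54.8
gripper_force: 0.0
```

Call:
send_rows(targets="0 0 0 0 0 0 60;0 0 0 0 0 0 20;0 0 0 0 0 0 15;0 0 0 0 0 0 10;0 0 0 0 0 0 10;0 0 0 0 0 0 10;0 0 0 0 0 0 10", grip_force=50)

```text
time_s: 34.13
ee_pos: [572.2, 357.2, 187.6]
ee_rot: [179.9, -0.1, 82.6]
force: [0.0, -1.0, 5.4]
gripper_width: 23.7
gripper_force: 50.0
```

```bash
python3 - <<'E'
from h import *
e=here(); plan([[572,357,305,82.6],[500,280,305,85.1],WP(-110,-55,305,85.1)])
E
```

```text
t 34.1 [572.2 357.2 187.6  82.6] w 23.7
-0.0 -0.0 -0.117 0 0 -0.0    -> [572.  357.  305.   82.6]
-0.086 -0.062 -0.117 0 0 -2.5    -> [500.  280.  305.   85.1]
-0.421 -0.005 -0.117 0 0 -2.5    -> [512.7 -59.4 305.   85.1]
```

Call:
send_rows(targets="0 0 -0.02 0 0 0 10;0 0 -0.05 0 0 0 10;0 0 -0.08 0 0 0 10;0 0 -0.105 0 0 0 10;-0.01 -0.01 -0.117 0 0 0 10;-0.035 -0.03 -0.117 0 0 -1 10;-0.06 -0.05 -0.117 0 0 -2 10;-0.09 -0.06 -0.117 0 0 -2.5 10;-0.125 -0.055 -0.117 0 0 -2.5 10;-0.16 -0.05 -0.117 0 0 -2.5 10;-0.195 -0.045 -0.117 0 0 -2.5 10;-0.23 -0.04 -0.117 0 0 -2.5 10")

```text
time_s: 35.13
ee_pos: [501.3, 132.6, 302.1]
ee_rot: [-179.9, 0.0, 85.1]
force: [0.6, 0.5, -4.0]
gripper_width: 23.7
gripper_force: 50.0
```

Call:
send_rows(targets="-0.03 0.005 0 0 0 0 10;-0.065 0.01 0 0 0 0 10;-0.1 0.016 0 0 0 0 10;-0.135 0.023 0 0 0 0 10;-0.16 0.03 0 0 0 0 10;-0.18 0.034 0 0 0 0 10;-0.19 0.035 0 0 0 0 10;-0.19 0.035 0 0 0 0 10;-0.19 0.035 0 0 0 0 10")

```text
time_s: 35.88
ee_pos: [520.3, -57.5, 302.3]
ee_rot: [-179.9, -0.1, 85.0]
force: [0.4, -0.0, -4.2]
gripper_width: 23.5
gripper_force: 50.0
```

```bash
python3 - <<'E'
from h import *
e=here(); c=cams();shift(c,"R"); s,t=c["side"],c["top"]
cv2.imwrite("pics/d3.png",np.hstack([crop(s,290,130,110,140,4.2),crop(t,222,140,70,100,4.2)[:,:300]] if 0 else [crop(s,290,130,110,140,4.2)]))
print(proj([[e[0],e[1],e[2]-15.4],[e[0],e[1],e[2]-25.4]],s).round(1), proj([W(0,140).tolist()+[z] for z in(267,242,168,68)],s).round(1).tolist())
plan([WP(0,-55,305,85.1),WP(0,0,305,85.1)])
E
```

```text
t 35.9 [520.3 -57.5 302.3  85. ] w 23.5
R top shift 0 0 score 1.0 in place 1.0
R side shift 0 0 score 1.0 in place 1.0
[[331.  212.5]
 [330.9 214.8]] [[324.7, 171.6], [324.6, 177.2], [324.4, 192.9], [324.1, 212.6]]
-0.002 0.103 -0.003 0 0 -0.1    -> [622.3 -68.8 305.   85.1]
0.053 0.102 -0.003 0 0 -0.1    -> [627.  -14.  305.   85.1]
```

View pics/d3.png

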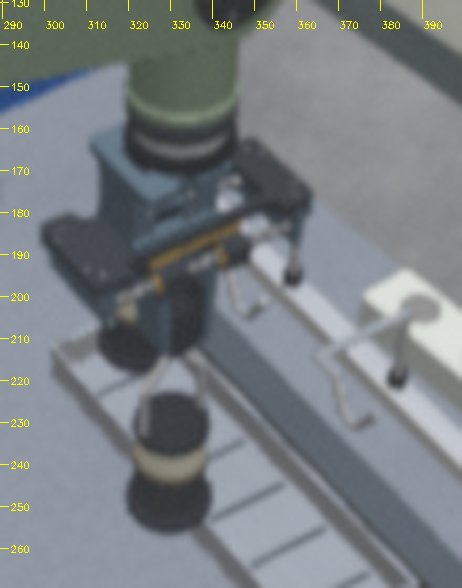

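Call:
send_rows(targets="0 0.02 -0.003 0 0 0 10;0 0.045 -0.003 0 0 0 10;0 0.07 -0.003 0 0 0 10;-0.002 0.09 -0.003 0 0 0 10;-0.002 0.1 -0.003 0 0 0 10;-0.002 0.103 -0.003 0 0 0 10;-0.002 0.103 -0.003 0 0 0 10;0.01 0.103 -0.003 0 0 0 10;0.02 0.103 -0.003 0 0 0 10;0.03 0.103 -0.003 0 0 0 10;0.04 0.103 -0.003 0 0 0 10;0.05 0.103 -0.003 0 0 0 10")

```text
time_s: 36.98
ee_pos: [627.3, -15.6, 306.3]
ee_rot: [180.0, -0.0, 85.1]
force: [-0.5, 1.2, -4.0]
gripper_width: 23.8
gripper_force: 50.0
```

```bash
python3 - <<'E'
from h import *
from workcell import env
e=here(); print(env.state()["force"]); plan([WP(0,1,305,85.1)])
E
```

```text
t 37.0 [627.3 -15.6 306.3  85.1] w 23.8
[-0.54494084  1.24349359 -3.99911113]
0.003 -0.0 0.001 0 0 0.0    -> [627.1 -13.  305.   85.1]
```

Call:
send_rows(targets="0.004 0 0.005 0 0 0 10;0.004 0 0.013 0 0 0 10;0.004 0 0.021 0 0 0 10;0.004 0 0.029 0 0 0 10;0.004 0 0.034 0 0 0 10;0.004 0 0.038 0 0 0 10;0.004 0 0.040 0 0 0 10;0.004 0 0.042 0 0 0 10;0.004 0 0.042 0 0 0 10")

```text
time_s: 37.73
ee_pos: [628.0, -13.4, 263.6]
ee_rot: [-180.0, -0.0, 85.0]
force: [-0.2, 0.2, -3.2]
gripper_width: 23.6
gripper_force: 50.0
```

Call:
send_rows(targets="0 0 0.001 0 0 0 10;0 0 0.002 0 0 0 10;0 0 0.003 0 0 0 10;0 0 0.004 0 0 0 10;0 0 0.004 0 0 0 10")

```text
time_s: 38.15
ee_pos: [627.9, -13.2, 259.7]
ee_rot: [-180.0, -0.0, 85.1]
force: [-0.1, 0.9, -4.4]
gripper_width: 23.6
gripper_force: 50.0
```

Call:
send_rows(targets="0 0 0.001 0 0 0 10;0 0 0.002 0 0 0 10;0 0 0.003 0 0 0 10;0 0 0.004 0 0 0 10;0 0 0.004 0 0 0 10")

```text
time_s: 38.57
ee_pos: [628.2, -12.7, 256.5]
ee_rot: [179.9, -0.1, 85.1]
force: [-0.9, 1.4, -0.5]
gripper_width: 23.7
gripper_force: 50.0
```

Call:
send_rows(targets="0 0 0.001 0 0 0 10;0 0 0.002 0 0 0 10;0 0 0.002 0 0 0 10")

```text
time_s: 38.82
ee_pos: [628.3, -12.7, 256.1]
ee_rot: [179.8, -0.1, 85.1]
force: [-2.2, 3.2, 6.4]
gripper_width: 23.6
gripper_force: 50.0
```

Call:
send_rows(targets="0 0 -0.001 0 0 0 32;0 0 -0.001 0 0 0 40;0 0 -0.001 0 0 0 45;0 0 -0.001 0 0 0 50;0 0 -0.001 0 0 0 50;0 0 -0.02 0 0 0 50;0 0 -0.05 0 0 0 50;0 0 -0.085 0 0 0 50;0 0 -0.085 0 0 0 50;0 0 -0.085 0 0 0 50")

```text
time_s: 39.65
ee_pos: [629.0, -13.3, 341.2]
ee_rot: [179.7, -0.0, 85.1]
force: [0.4, -0.6, -0.8]
gripper_width: 45.8
gripper_force: 0.0
```

```bash
python3 - <<'E'
from h import *
e=here(); c=cams();shift(c,"R")
plan([[520,-150,340,85],[464.5,-389.5,300,96],[464.5,-389.5,187,96]])
E
```

```text
t 39.6 [629.  -13.3 341.2  85.1] w 45.8
R top shift 0 0 score 1.0 in place 1.0
R side shift 0 0 score 1.0 in place 1.0
-0.146 -0.097 0.001 0 0 0.1    -> [ 520 -150  340   85]
-0.389 -0.131 0.041 0 0 -10.9    -> [ 464.5 -389.5  300.    96. ]
-0.389 -0.131 0.154 0 0 -10.9    -> [ 464.5 -389.5  187.    96. ]
```

Call:
send_rows(targets="-0.389 -0.131 0 0 0 -10.9 60;-0.389 -0.131 0 0 0 -10.9 60;-0.389 -0.131 0 0 0 -10.9 60;-0.389 -0.131 0 0 0 -10.9 60;-0.389 -0.131 0 0 0 -10.9 60;-0.389 -0.131 0 0 0 -10.9 60;-0.389 -0.131 0 0 0 -10.9 60;-0.389 -0.131 0 0 0 -10.9 60;-0.389 -0.131 0 0 0 -10.9 60;-0.389 -0.131 0 0 0 -10.9 60;-0.389 -0.131 0.02 0 0 -10.9 60;-0.389 -0.131 0.041 0 0 -10.9 60")

```text
time_s: 40.75
ee_pos: [462.7, -391.8, 296.3]
ee_rot: [-180.0, -0.0, 95.7]
force: [0.8, 0.4, 0.1]
gripper_width: 54.6
gripper_force: 0.0
```

```bash
python3 - <<'E'
from h import *
c=cams(); e=here(); shift(c,"R"); shift(c,"P"); shift(c,"Q")
plan([[464.5,-389.5,187,96]])
s=c["side"];cv2.imwrite("pics/d4.png",crop(s,290,140,130,150,4))
E
```

```text
t 40.9 [ 461.7 -388.5  292.4   95.9] w 55.0
R top shift -8 0 score 0.42 in place 0.21
R side shift 0 0 score 0.98 in place 0.98
P top shift -5 3 score 0.2 in place 0.17
P side shift 10 5 score 0.39 in place 0.23
Q top shift -3 -13 score 0.21 in place 0.06
Q side shift 4 -12 score 0.31 in place 0.03
-0.001 0.003 0.105 0 0 -0.1    -> [ 464.5 -389.5  187.    96. ]
```

View pics/d4.png

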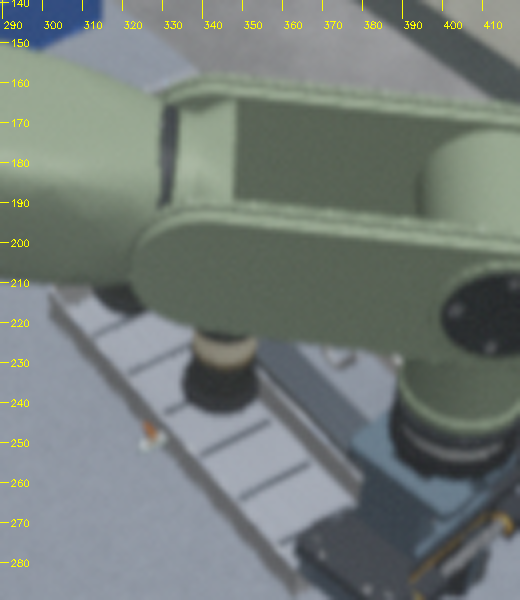

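Call:
send_rows(targets="0 0.003 0.02 0 0 0 60;0 0.003 0.045 0 0 0 60;0 0.003 0.07 0 0 0 60;0 0.003 0.09 0 0 0 60;0 0.003 0.104 0 0 0 60;0 0.003 0.104 0 0 0 60;0 0.003 0.104 0 0 0 60;0 0.003 0.104 0 0 0 20;0 0.003 0.104 0 0 0 15;0 0.003 0.104 0 0 0 10;0 0.003 0.104 0 0 0 10;0 0.003 0.104 0 0 0 10", grip_force=50)

```text
time_s: 41.85
ee_pos: [467.0, -389.3, 194.4]
ee_rot: [180.0, 0.0, 96.0]
force: [-2.0, 0.1, 1.7]
gripper_width: 24.3
gripper_force: 18.6
```

Call:
send_rows(targets="0 0 0 0 0 0 10;0 0 0 0 0 0 10;0 0 0 0 0 0 10")

```text
time_s: 42.1
ee_pos: [467.0, -389.6, 194.4]
ee_rot: [180.0, 0.1, 96.0]
force: [-1.2, -1.4, 3.3]
gripper_width: 24.0
gripper_force: 50.0
```

```bash
python3 - <<'E'
from h import *
e=here(); plan([[464.5,-389.5,305,96],[470,-300,305,85.1],WP(-110,-195,305,85.1)])
E
```

```text
t 42.1 [ 467.  -389.6  194.4   96. ] w 24.0
0.0 -0.002 -0.111 0 0 -0.0    -> [ 464.5 -389.5  305.    96. ]
0.089 0.012 -0.111 0 0 10.9    -> [ 470.  -300.   305.    85.1]
0.186 0.053 -0.111 0 0 10.9    -> [ 500.7 -198.9  305.    85.1]
```

Call:
send_rows(targets="0 0 -0.02 0 0 0 10;0 0 -0.05 0 0 0 10;0 0 -0.08 0 0 0 10;0 0 -0.1 0 0 0 10;0.01 0 -0.112 0 0 2 10;0.03 0.003 -0.112 0 0 5 10;0.06 0.008 -0.112 0 0 8 10;0.09 0.012 -0.112 0 0 10.9 10;0.12 0.022 -0.112 0 0 10.9 10;0.15 0.035 -0.112 0 0 10.9 10;0.175 0.048 -0.112 0 0 10.9 10;0.186 0.053 -0.112 0 0 10.9 10")

```text
time_s: 43.1
ee_pos: [500.9, -194.7, 304.7]
ee_rot: [-179.9, -0.2, 85.2]
force: [-0.1, 0.6, -4.2]
gripper_width: 23.6
gripper_force: 50.0
```

Call:
send_rows(targets="0 0 0 0 0 0 10;0 0 0 0 0 0 10;0 0 0 0 0 0 10")

```text
time_s: 43.35
ee_pos: [500.0, -199.4, 305.2]
ee_rot: [-179.9, 0.0, 85.0]
force: [-0.1, 1.0, -3.5]
gripper_width: 23.9
gripper_force: 50.0
```

```bash
python3 - <<'E'
from h import *
e=here(); c=cams(); s=c["side"]
cv2.imwrite("pics/d5.png",crop(s,295,145,130,145,4))
print(proj([[e[0],e[1],e[2]-z] for z in(10.4,20.4,30.4)],s).round(1))
for y in (140,0): print(proj([W(0,y).tolist()+[z] for z in(267,242,168,68)],s).round(1).tolist())
plan([WP(0,-195,306,85.1),WP(0,-139,306,85.1)])
E
```

```text
t 43.4 [ 500.  -199.4  305.2   85. ] w 23.9
[[356.1 241.5]
 [355.9 243.7]
 [355.7 246. ]]
[[324.7, 171.6], [324.6, 177.2], [324.4, 192.9], [324.1, 212.6]]
[[348.2, 195.2], [347.8, 200.8], [346.7, 216.5], [345.4, 236.0]]
0.001 0.111 -0.001 0 0 -0.1    -> [ 610.3 -208.3  306.    85.1]
0.057 0.111 -0.001 0 0 -0.1    -> [ 615.1 -152.5  306.    85.1]
```

View pics/d5.png

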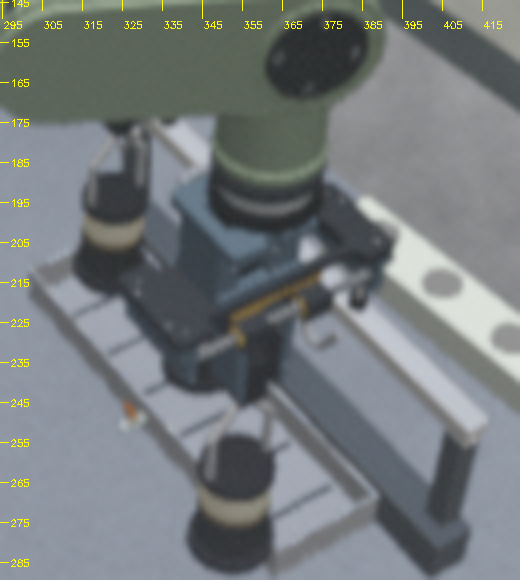

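Call:
send_rows(targets="0 0.02 -0.001 0 0 0 10;0 0.045 -0.001 0 0 0 10;0 0.07 -0.001 0 0 0 10;0 0.09 -0.001 0 0 0 10;0.001 0.105 -0.001 0 0 0 10;0.001 0.111 -0.001 0 0 0 10;0.001 0.111 -0.001 0 0 0 10;0.01 0.111 -0.001 0 0 0 10;0.02 0.111 -0.001 0 0 0 10;0.03 0.111 -0.001 0 0 0 10;0.04 0.111 -0.001 0 0 0 10;0.05 0.111 -0.001 0 0 0 10")

```text
time_s: 44.45
ee_pos: [614.9, -156.9, 307.4]
ee_rot: [180.0, -0.0, 85.1]
force: [-0.3, -0.2, -3.8]
gripper_width: 23.7
gripper_force: 50.0
```

Call:
send_rows(targets="0.006 0 0 0 0 0 10;0.008 0 0.002 0 0 0 10;0.008 0 0.01 0 0 0 10;0.008 0 0.018 0 0 0 10;0.008 0 0.025 0 0 0 10;0.008 0 0.03 0 0 0 10;0.008 0 0.034 0 0 0 10;0.008 0 0.036 0 0 0 10;0.008 0 0.036 0 0 0 10")

```text
time_s: 45.2
ee_pos: [615.8, -150.9, 270.2]
ee_rot: [-179.9, 0.0, 85.0]
force: [0.5, -0.4, -4.2]
gripper_width: 23.6
gripper_force: 50.0
```

Call:
send_rows(targets="0 0 0.001 0 0 0 10;0 0 0.002 0 0 0 10;0 0 0.003 0 0 0 10;0 0 0.004 0 0 0 10;0 0 0.004 0 0 0 10")

```text
time_s: 45.62
ee_pos: [616.4, -151.4, 267.6]
ee_rot: [179.9, 0.1, 85.1]
force: [0.8, -4.2, -0.5]
gripper_width: 24.1
gripper_force: 50.0
```

Call:
send_rows(targets="-0.001 0 0 0 0 0 10;-0.003 0 0 0 0 0 10;-0.003 0 0.001 0 0 0 10;-0.003 0 0.002 0 0 0 10;-0.003 0 0.002 0 0 0 10")

```text
time_s: 46.03
ee_pos: [615.5, -153.5, 264.3]
ee_rot: [-179.9, 0.0, 85.1]
force: [-0.1, -2.6, -3.1]
gripper_width: 23.4
gripper_force: 50.0
```

Call:
send_rows(targets="-0.001 0 0.001 0 0 0 10;-0.002 0 0.002 0 0 0 10;-0.002 0 0.003 0 0 0 10;-0.002 0 0.003 0 0 0 10")

```text
time_s: 46.37
ee_pos: [615.8, -154.6, 262.6]
ee_rot: [179.9, -0.1, 85.1]
force: [-0.7, 1.9, 1.2]
gripper_width: 23.9
gripper_force: 50.0
```

Call:
send_rows(targets="0 0 0.001 0 0 0 10;0 0 0.001 0 0 0 32;0 0 0.001 0 0 0 40;0 0 0 0 0 0 45;0 0 0 0 0 0 50;0 0 0 0 0 0 50;0 0 -0.02 0 0 0 50;0 0 -0.05 0 0 0 50;0 0 -0.085 0 0 0 50;0 0 -0.09 0 0 0 50;0 -0.03 -0.09 0 0 0 50;0 -0.06 -0.09 0 0 0 50")

```text
time_s: 47.37
ee_pos: [556.2, -150.5, 351.1]
ee_rot: [180.0, 0.0, 85.1]
force: [-0.3, 0.3, 0.1]
gripper_width: 45.7
gripper_force: 0.0
```

Call:
send_rows(targets="0 -0.04 0 0 0 0 50;0 -0.08 0 0 0 0 50;0 -0.12 0 0 0 0 50;0 -0.16 0 0 0 0 50;0 -0.2 0 0 0 0 50;0 -0.24 0 0 0 0 50;0 -0.24 0 0 0 0 50;0 -0.24 0 0 0 0 50;0 -0.24 0 0 0 0 50;0 -0.24 0 0 0 0 50;0 -0.24 0 0 0 0 50;0 -0.24 0 0 0 0 50")

```text
time_s: 48.37
ee_pos: [317.6, -129.8, 351.4]
ee_rot: [-179.9, -0.0, 85.1]
force: [0.2, -0.3, 0.9]
gripper_width: 45.5
gripper_force: 0.0
```

```bash
python3 - <<'E'
from h import *
e=here(); c=cams(); trough_fit(c,[630,0,-5]); s=c["side"]
im=crop(s,290,145,140,145,4); cv2.imwrite("pics/d6.png",im)
print(proj([W(0,y).tolist()+[z] for y in(140,0,-140) for z in(242,68)],s).round(1).tolist())
E
```

```text
t 48.4 [ 317.6 -129.8  351.4   85.1] w 45.5
trough [ 6.297e+02 -3.000e-01 -4.300e+00] 133.50665283203125 rack frame [ 1.5 13.9  0.6]
[[324.6, 177.2], [324.1, 212.6], [347.8, 200.8], [345.4, 236.0], [373.5, 227.0], [368.8, 261.8]]
```

View pics/d6.png

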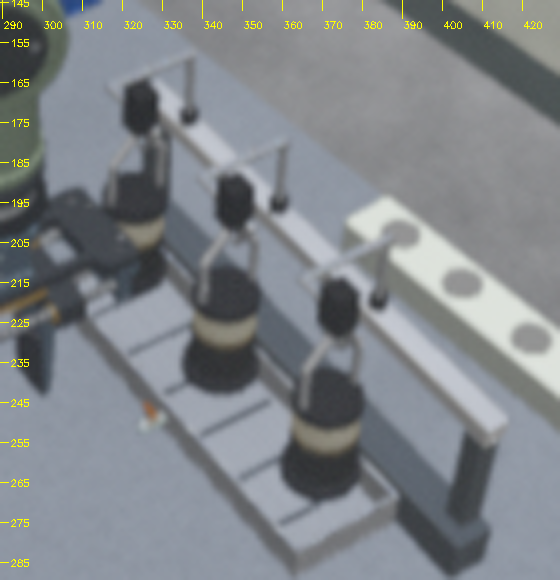

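Call:
send_rows(targets="0 0 0 0 0 0 50;0 0 0 0 0 0 50;0 0 0 0 0 0 50;0 0 0 0 0 0 50;0 0 0 0 0 0 50;0 0 0 0 0 0 50;0 0 0 0 0 0 50;0 0 0 0 0 0 50;0 0 0 0 0 0 50;0 0 0 0 0 0 50;0 0 0 0 0 0 50;0 0 0 0 0 0 50")

```text
time_s: 49.47
ee_pos: [316.7, -129.6, 351.8]
ee_rot: [180.0, -0.0, 85.1]
force: [-0.1, -0.3, 0.6]
gripper_width: 45.4
gripper_force: 0.0
```

Call:
send_rows(targets="0 0 0 0 0 0 50;0 0 0 0 0 0 50;0 0 0 0 0 0 50;0 0 0 0 0 0 50;0 0 0 0 0 0 50;0 0 0 0 0 0 50;0 0 0 0 0 0 50;0 0 0 0 0 0 50;0 0 0 0 0 0 50;0 0 0 0 0 0 50;0 0 0 0 0 0 50;0 0 0 0 0 0 50")

```text
time_s: 50.47
ee_pos: [316.7, -129.6, 351.8]
ee_rot: [180.0, -0.0, 85.1]
force: [1.1, 0.8, 0.2]
gripper_width: 45.8
gripper_force: 0.0
```

```bash
python3 - <<'E'
from h import *
from workcell import env
a=cams()["side"]["image"][150:290,320:430].astype(int); b=cams()["side"]["image"][150:290,320:430].astype(int)
c=cams()["side"]["image"][150:290,320:430].astype(int)
print(abs(a-b).max(),abs(a-c).max(),abs(a-c).mean())
if abs(a-c).mean()<2: print(env.job_done())
E
```

```text
6 7 0.7594588744588745
the job is handed in; nothing more can be done
None
```

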